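# Fit the tube rotor on the slanted mixer spindle and clamp it

## Task

Fit the blue tube rotor onto the mixer's slanted drive spindle, with the flat of its D-shaped bore matched to the flat of the spindle, so that it sits fully home, flush on the spindle's flange. Then, with the rotor home, push the mixer's red-knobbed clamp lever all the way over, away from the robot, and leave the rotor and lever alone. Do not disturb the rack of tubes, the foam block of tubes or the scanner.

Things in the scene. Friction and masses are not known exactly. Their poses are not given: they have to be found in the camera images.
- rotor: Loose tube rotor, about 0.25 kg, lying on the table, hub up: blue disc, diameter 140 mm, 8 mm thick, eight cups (tops 13 mm up, 44 to 66 mm from the axis), white square hub in the middle. A D bore runs right through: octagon 23 mm across flats, cut by a flat 7 mm from the axis on the +x side. A red stripe on disc and hub runs to +x. Origin on the axis at the underside; z up through the hub.
- rotor_top (a point): Centre of the top of the rotor's hub, on the axis, 50 mm above the underside; axes as the rotor's. The hub is 40 x 40 mm, sides parallel to the rotor's x and y: grip it here, above the cups.
- spindle_seat (a point): Seat: centre of the top face of the spindle's aluminium flange (diameter 60 mm), where the rotor's underside rests. z runs along the spindle to its tip, up and towards the robot's side, 35 degrees (0.61 rad) from vertical; x points to the side of the spindle's flat, marked red on the flange. A fitted rotor has its origin here and its axes along these.
- spindle_tip (a point): Centre of the free end of the steel spindle, 32 mm along z from the seat; axes as the seat's. D-shaft of diameter 20 mm, flat 5.5 mm from the axis facing +x (1.5 mm clearance to the bore all round), last 4 mm tapered by 2.4 mm. Starts turned up to 69 degrees from flat facing away from the robot's side; turns only stiffly (0.25 N m). Smooth and greased (friction about 0.25).
- mixer: White mixer, fixed. Origin on the table below the seat (seat 125 mm up); x away from the robot's side, z up. Base from -80 to 105 mm in x, -165 to 85 mm in y, 40 mm high; slanted drive head, behind it a post 105 mm high. The clamp lever pivots at (0, -125, 62) mm about the mixer's y axis on a 70 x 50 mm block, top 65 mm up.
- clamp_tip (a point): Centre of the red ball (diameter 26 mm) ending the clamp lever, a 10 mm rod, 80 mm from its pivot. Open, the lever leans 29 degrees to the mixer's -x (robot's side); clamped, 29 degrees to +x. The ball swings in the mixer's x-z plane, 132 mm above the table at both ends and 142 mm in the middle.
- clamp (a joint): Angle of the clamp lever, rad: 0 open (leaning to the mixer's -x), 1.0 fully clamped (leaning to +x, against its stop). It stays where it is left; about 1 N at the ball moves it.
- tube_rack: Bystander: blue rack, 56 x 156 mm (x, y), with two rows of purple-capped tubes standing to 99 mm. Origin at the centre of its underside. Loose, to be left alone.
- foam_block: Bystander: white foam block, 93 x 156 mm (x, y), full of purple-capped tubes standing to 101 mm. Origin at the centre of its underside. Loose, to be left alone.
- scanner: Bystander: pale hand scanner lying on the table, about 150 x 65 mm and 36 mm high. Origin near the middle of its underside. Loose, to be left alone.

How it is judged:
By the outcome, as a careful person would: the job done as asked, in the order asked, and still so for the second after the job is handed in, with the robot touching nothing.
It also fails if it takes over 51 s, if anything falls off the work surface, if the arm or the gripper's body presses on something with over 40 N, if the wrist force passes 120 N, or if a joint passes its speed limit or range.

## Robot

A 6-joint arm with a two-finger parallel gripper is mounted at the origin on the work surface. World frame = base frame: x ahead of the robot, y to its left, z up, the work surface at z = 0. Lengths are in m, angles in degrees, forces in N, time in s.
With the tool pointing down it reaches from about 0.4 to 0.825 m from the base axis. Payload 7 kg.
Tool frame: the origin (TCP) lies on the centre line of the jaws, within the pads' length; the fingertips stand 11 mm ahead of it and the grasp point (between the pads) lies 8 mm behind it; z points along the fingers, y is the direction in which the jaws open and shut (so a half turn about z gives the same grasp; the last joint's range is limited). The gripper opens to 88 mm and grips with 3 to 60 N. Pads are 19 mm wide; open, the fingers measure 130 mm over their backs; the gripper's body (78 mm by 193 mm) begins 47 mm behind the grasp point.
Start: joints at [-52.592, 20.546, 0.682, 0, -70.136, -16.507], TCP at [0.241, -0.631, 0.216] pointing down, gripper open.
Joint ranges: [-176.03, 176.03], [-82.01, 121.73], [-58.28, 71.71], [-173.87, 95.51], [-174.79, -0.11], [-173.66, 173.66]. Speed limits (degrees/s): [136.94, 136.94, 172.46, 180, 180, 180].

## Interface

Orientations are given as [roll, pitch, yaw] about the fixed x, y, z axes, in that order (R = Rz(yaw) Ry(pitch) Rx(roll)).
In Python, from plant import ctrl, cams, order gives the robot as it stands.
- The arm moves only by the tool jog_arm, never from a script. Its argument "motion" is a list of rows, each an object with "offset": the shift along the tool's x, y, z in mm, a list of three; "roll": the turn about the tool's z in rad; "hand": the finger opening in mm, from 0 to 87.6. A call has 1 to 20 rows; each row is the pose to reach, as a shift and turn from the pose commanded when the call began, along the tool's axes at that moment; what a row does not reach only later rows make up. A row lasts 1/12 s, in which the tool goes at most 41.7 mm and 7.16 degrees, less where a joint would pass 70% of its speed; a pose out of reach is approached as far as the arm can. A call with a gripper value outside its range is refused whole. The fingers move at their own pace and stop on an object; the grip force is fixed at half the most. Time passes only in rows, so rows that repeat a pose let the fingers close. It gives the time, the measured TCP pose, the force and the opening at its end, in the units of the state.
- ctrl.get_obs(): the state, without advancing time (a new reading comes with each control period).
- cams.snapshot(name): name is "scene" or "top" or "wrist"; returns a dict with "img" (384x512x3 uint8, red, green, blue), "K" (3x3 intrinsics, pixels), "D" ([k1, k2, p1, p2, k3] as OpenCV has them; the pictures are not rectified), "cam_to_world" (4x4, takes a point from camera to world coordinates); the wrist camera has in their place "T_tool_cam" (4x4, takes a point from camera to tool coordinates, whose origin is the TCP and whose axes are the flange's). Camera axes: x right, y down, z forward; pixel columns grow to the right and rows downward; lengths in m; the calibration is good to about 2 mm. A picture is of the moment at which its call begins: read the wrist's pose just before it. There is no depth.
- order.close_job(): hands the job in, once; it reports no verdict.
The state is a dict: "clock": time; "joint_pos": joint angles; "qvel": joint speeds; "tau": joint torques, N m; "tool_pos": TCP position; "orientation": TCP orientation; "force": force on the tool from outside, world axes, zero at the start; "moment": the same for the moment, N m; "opening": finger opening in m.
Only numpy, scipy, OpenCV 4.12 (cv2) and the standard library are available. Lean on these libraries where they do the work, as an engineer would, in place of code of your own. Each camera call takes 0.05 s, during which the arm holds its last target. There are 200 camera calls.

## Working session

There is one attempt and no reset: what is moved stays moved. The work goes in short steps, Python scripts to look and compute and a tool call to move; the robot and the scene stay as the last step left them, time stands still between calls to the robot, and variables do not carry over. Pictures are saved under pics/ and viewed, about 8 in all and at most 12, crops included, and the job is handed in when it is done.

Besides the shell and the picture viewer there is one more tool, called after "Request:" as name(argument=value, ...), one argument or row to a line, values as JSON. jog_arm: Moves the arm, as the interface text tells. Its arguments: {"type":"object","properties":{"motion":{"type":"array"}},"required":["motion"]}

```bash
ls; mkdir -p pics; cat > h.py <<'E'
import numpy as np, cv2
from scipy.spatial.transform import Rotation as R
from plant import ctrl, cams, order
np.set_printoptions(precision=4,suppress=True)
def obs(): return ctrl.get_obs()
def toolT(o=None):
    o=o or obs(); T=np.eye(4); T[:3,:3]=R.from_euler('xyz',o['orientation'],degrees=True).as_matrix(); T[:3,3]=o['tool_pos']; return T
def snap(n):
    T=toolT(); s=cams.snapshot(n)
    s['T']=T@np.array(s['T_tool_cam']) if n=='wrist' else np.array(s['cam_to_world'])
    return s
def save(s,f): cv2.imwrite('pics/'+f,s['img'][:,:,::-1])
def proj(s,P):
    Ti=np.linalg.inv(s['T']); P=np.atleast_2d(P).astype(float)
    return cv2.projectPoints(P,cv2.Rodrigues(Ti[:3,:3])[0],Ti[:3,3],np.array(s['K'],float),np.array(s['D'],float))[0][:,0]
def onplane(s,px,z):
    u=cv2.undistortPoints(np.array(px,float).reshape(-1,1,2),np.array(s['K'],float),np.array(s['D'],float))[:,0]
    d=np.c_[u,np.ones(len(u))]@s['T'][:3,:3].T; c=s['T'][:3,3]
    return c+d*((z-c[2])/d[:,2])[:,None]
E
python3 - <<'E'
from h import *
import pickle
S={n:snap(n) for n in('scene','top')}
pickle.dump(S,open('s0.pkl','wb'))
cv2.imwrite('pics/a.png',S['scene']['img'][:,:,::-1]); cv2.imwrite('pics/b.png',S['top']['img'][:,:,::-1])
print(obs()); 
for s in S.values(): print(s['K'],s['D'],s['T'])
E
```

```text
pics
{'clock': 0.1, 'joint_pos': array([-52.5929,  20.5875,   0.638 ,  -0.0176, -70.1372, -16.5054]), 'qvel': array([-0.011 , -0.0456,  0.1001,  0.0966,  0.0994,  0.0784]), 'tau': array([ -0.0005, -58.4164,  29.3756,   7.0155,   0.0102,  -0.0001]), 'tool_pos': array([ 0.2406, -0.6302,  0.2152]), 'orientation': array([ 179.9121,   -0.0088, -159.1043]), 'force': array([ 0.3521, -0.09  ,  0.2596]), 'moment': array([ 0.0199, -0.0042, -0.0234]), 'opening': 0.08770978362245145}
[[422.776    0.     257.1199]
 [  0.     422.776  190.8085]
 [  0.       0.       1.    ]] [-0.1061  0.      0.      0.      0.    ] [[ 0.626   0.4354 -0.647   1.3534]
 [ 0.7796 -0.3305  0.5319 -0.5846]
 [ 0.0178 -0.8374 -0.5464  0.7206]
 [ 0.      0.      0.      1.    ]]
[[464.194    0.     263.2081]
 [  0.     464.194  191.1195]
 [  0.       0.       1.    ]] [-0.1395  0.      0.      0.      0.    ] [[-0.0186 -0.9907  0.1348  0.4317]
 [-0.9998  0.0201  0.0096  0.0081]
 [-0.0122 -0.1346 -0.9908  1.4071]
 [ 0.      0.      0.      1.    ]]
```

View pics/a.png

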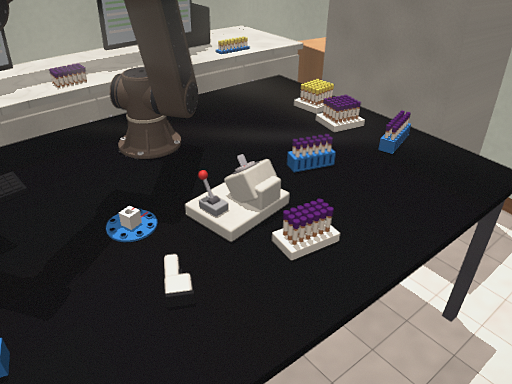

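View pics/b.png

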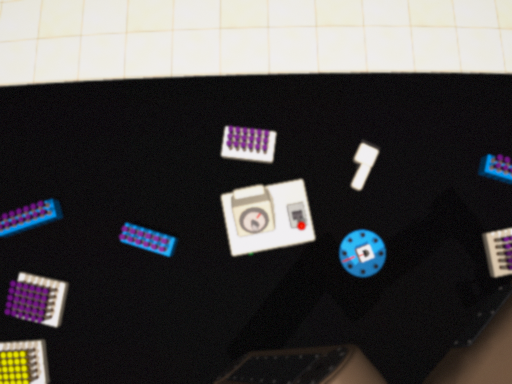

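The scene view shows the rotor at about (131,222) and the mixer at about (238,205), with the red knob at (203,175). The top view shows the rotor at (362,253), the mixer flange at (254,220) and the knob at (301,226). I'll enlarge the top view to get measurements.

```bash
python3 - <<'E'
from h import *
import pickle
S=pickle.load(open('s0.pkl','rb'))
im=S['top']['img'][165:290,215:395,::-1]
cv2.imwrite('pics/c.png',cv2.resize(im,None,fx=4.4,fy=4.4,interpolation=cv2.INTER_CUBIC))
im=S['top']['img'];h=cv2.cvtColor(im,cv2.COLOR_RGB2HSV)
blue=((h[...,0]>95)&(h[...,0]<125)&(h[...,1]>120)&(h[...,2]>80)).astype(np.uint8)
blue[:, :330]=0; blue[:,400:]=0; 
c=max(cv2.findContours(blue,0,2)[0],key=cv2.contourArea); print('disc',cv2.fitEllipse(c)); print(onplane(S['top'],[cv2.fitEllipse(c)[0]],.008))
red=((h[...,0]<8)|(h[...,0]>172))&(h[...,1]>130)&(h[...,2]>90)
n,l,st,ce=cv2.connectedComponentsWithStats(red.astype(np.uint8))
for i in range(1,n): print(st[i],ce[i])
# mixer base: white
w=((h[...,1]<60)&(h[...,2]>120)).astype(np.uint8); w[:175]=0;w[:,:215]=0;w[262:]=0;w[:,320:]=0
c=max(cv2.findContours(w,0,2)[0],key=cv2.contourArea); r=cv2.minAreaRect(c); b=cv2.boxPoints(r);print(b); print(onplane(S['top'],b,.04))
print('knob',onplane(S['top'],[(301,226)],.132))
E
```

```text
disc ((362.0709533691406, 252.69944763183594), (46.5961799621582, 47.667354583740234), 160.3252716064453)
[[ 0.4292 -0.2721  0.008 ]]
[297 221   8   9  51] [300.902 225.098]
[[219.3416 191.5686]
 [303.5117 176.0636]
 [315.3972 240.5847]
 [231.2271 256.0897]]
[[ 0.619   0.152   0.04  ]
 [ 0.6606 -0.0998  0.04  ]
 [ 0.4681 -0.1291  0.04  ]
 [ 0.4276  0.1186  0.04  ]]
knob [[ 0.5064 -0.0815  0.132 ]]
```

View pics/c.png

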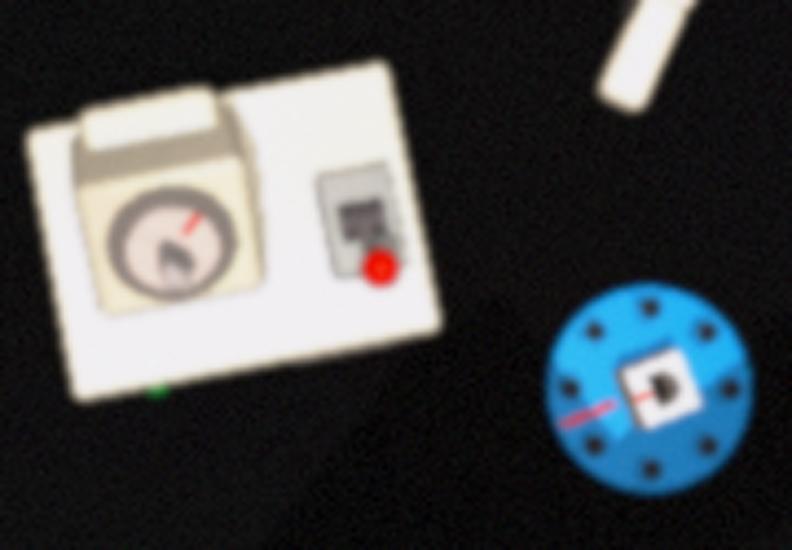

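```bash
cat >> h.py <<'E'
def mixT(x,y,yaw): 
    T=np.eye(4);T[:3,:3]=R.from_euler('z',yaw,degrees=True).as_matrix();T[:3,3]=[x,y,0];return T
def seatT(M,phi):
    S=np.eye(4);S[:3,:3]=R.from_euler('y',-35,degrees=True).as_matrix()@R.from_euler('z',phi,degrees=True).as_matrix();S[:3,3]=[0,0,.125];return M@S
def tp(T,p): return (T[:3,:3]@np.atleast_2d(p).T).T+T[:3,3]
E
python3 - <<'E'
from h import *
import pickle
from scipy.optimize import least_squares
S=pickle.load(open('s0.pkl','rb')); s=S['top']
f=lambda u,v:(np.array([u,v],float)+.5)/4.4-.5+[215,165]
# rotor: stripe outer end, hub centre
st=onplane(s,[f(562,426)],.008)[0]; st2=onplane(s,[f(612,407)],.008)[0]
c=onplane(s,[(362.07,252.7)],.008)[0]; hb=onplane(s,[f(661,388)],.05)[0]
print('rotor c',c,'hub',hb,'yaw',[np.degrees(np.arctan2(*(p-c)[1::-1])) for p in(st,st2)])
# mixer fit: base top corners + knob
obsv=np.array([f(28,130),f(388,64),f(440,328),f(76,400),f(380,267),f(173,243)])
def pts(q):
    M=mixT(*q); return np.vstack([tp(M,[[.105,.085,.04],[.105,-.165,.04],[-.08,-.165,.04],[-.08,.085,.04],[-.0388,-.125,.132],[0,0,.125]])])
r=least_squares(lambda q:(proj(s,pts(q))-obsv).ravel(),[.525,.048,9],x_scale=[.01,.01,1],loss='soft_l1'); print(r.x, (proj(s,pts(r.x))-obsv))
M=mixT(*r.x)
for ph in range(-70,1,10): print(ph,(proj(s,tp(seatT(M,ph),[[.022,0,0],[0,0,.032]]))-[215,165]+.5)*4.4)
E
```

```text
rotor c [ 0.4292 -0.2721  0.008 ] hub [ 0.4288 -0.2718  0.05  ] yaw [np.float64(112.01054898399335), np.float64(115.83837008381761)]
[0.5234 0.0475 9.7127] [[-0.5997 -0.4518]
 [-0.0229 -1.1203]
 [ 0.5788 -0.0282]
 [-0.392  -0.3248]
 [ 0.2963  0.78  ]
 [ 0.086   1.1253]]
-70 [[204.2388 232.1434]
 [178.0332 274.709 ]]
-60 [[200.7939 227.9226]
 [178.0332 274.709 ]]
-50 [[196.5184 224.3183]
 [178.0332 274.709 ]]
-40 [[191.5415 221.4437]
 [178.0332 274.709 ]]
-30 [[186.015  219.3902]
 [178.0332 274.709 ]]
-20 [[180.1089 218.2232]
 [178.0332 274.709 ]]
-10 [[174.0062 217.9807]
 [178.0332 274.709 ]]
0 [[167.8965 218.6714]
 [178.0332 274.709 ]]
```

Request:
jog_arm(
  motion=[
    {"offset":[0,-40,0],"roll":0,"hand":87},
    {"offset":[0,-80,0],"roll":0,"hand":87},
    {"offset":[0,-120,0],"roll":0,"hand":87},
    {"offset":[0,-160,0],"roll":0,"hand":87},
    {"offset":[0,-200,0],"roll":0,"hand":87},
    {"offset":[0,-240,0],"roll":0,"hand":87},
    {"offset":[0,-280,0],"roll":0,"hand":87},
    {"offset":[0,-320,0],"roll":0,"hand":87},
    {"offset":[0,-320,0],"roll":0,"hand":87},
  ],
)

```text
clock: 0.85
tool_pos: [0.3523, -0.9264, 0.2104]
orientation: [179.9, -0.2, -159.1]
force: [22.9, -120.3, 77.1]
opening: 0.0873
```

```bash
python3 - <<'E'
from h import *
o=obs();print({k:o[k] for k in('clock','joint_pos','qvel','tau','tool_pos','orientation','force','moment')})
s=snap('top'); a=s['img'][:,:,::-1]; s2=snap('wrist'); cv2.imwrite('pics/d.png',cv2.resize(np.hstack([a,s2['img'][:,:,::-1]]),(800,300)))
o=obs();print(o['force'],o['tool_pos'])
E
```

```text
{'clock': 0.85, 'joint_pos': array([ -57.9476,   59.7469,   71.7495,    0.1827, -102.1282,  -11.1439]), 'qvel': array([ -1.6095,  21.1925,   3.9432,   3.4226, -56.5993,   2.4951]), 'tau': array([ -1.043 , -84.4883,  61.9845,   1.5378,  -4.2513,  -0.1971]), 'tool_pos': array([ 0.3523, -0.9264,  0.2104]), 'orientation': array([ 179.9114,   -0.1995, -159.1295]), 'force': array([  22.8957, -120.2627,   77.1   ]), 'moment': array([-30.1996,  -3.7103,   0.9375])}
[ 1.0404  0.5576 -4.8481] [ 0.3516 -0.9227  0.1967]
```

View pics/d.png

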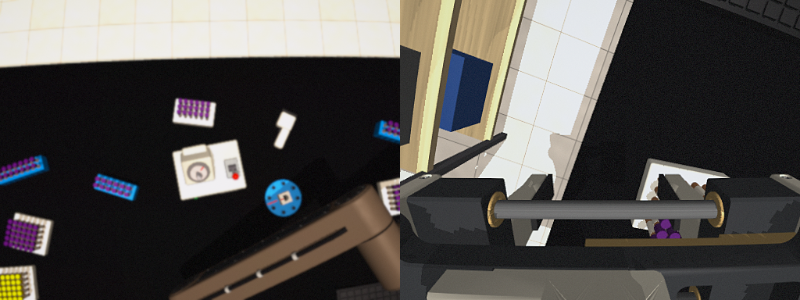

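The top view shows the bystanders and rotor where they were. The wrist view shows a foam block well below the gripper, so I hit nothing. The force was a transient: joint 3 ran to its range end. From here on I'll stay clear of the limits and move more gently.

```bash
python3 - <<'E'
from h import *
o=obs();print({k:o[k] for k in('clock','joint_pos','qvel','tool_pos','orientation','force')})
E
```

```text
{'clock': 0.95, 'joint_pos': array([ -57.9664,   60.1986,   71.0924,   -0.0678, -102.1607,  -11.1588]), 'qvel': array([ 0.5702, -3.3536,  3.6988, -0.1451,  4.075 , -0.2491]), 'tool_pos': array([ 0.3516, -0.9227,  0.1967]), 'orientation': array([ 178.7441,   -0.1799, -159.1097]), 'force': array([ 1.0404,  0.5576, -4.8481])}
```

Request:
jog_arm(
  motion=[
    {"offset":[0,2,0],"roll":0,"hand":87},
    {"offset":[0,5,0],"roll":0,"hand":87},
    {"offset":[0,10,0],"roll":0,"hand":87},
  ],
)

```text
clock: 1.2
tool_pos: [0.3505, -0.9178, 0.2174]
orientation: [-179.5, -0.0, -159.1]
force: [-0.3, 0.2, 0.9]
opening: 0.0873
```

Request:
jog_arm(
  motion=[
    {"offset":[0,-6,0],"roll":0,"hand":87},
    {"offset":[0,-12,0],"roll":0,"hand":87},
    {"offset":[0,-18,0],"roll":0,"hand":87},
    {"offset":[0,-24,0],"roll":0,"hand":87},
    {"offset":[0,-30,0],"roll":0,"hand":87},
    {"offset":[0,-36,0],"roll":0,"hand":87},
    {"offset":[0,-42,0],"roll":0,"hand":87},
    {"offset":[0,-42,0],"roll":0,"hand":87},
  ],
)

```text
clock: 1.87
tool_pos: [0.3581, -0.9376, 0.2068]
orientation: [-178.5, -0.1, -159.1]
force: [0.4, -0.5, 0.3]
opening: 0.0871
```

```bash
python3 - <<'E'
from h import *
o=obs();print({k:o[k] for k in('clock','joint_pos','qvel','tool_pos','orientation','force')})
E
```

```text
{'clock': 1.8667, 'joint_pos': array([ -57.9134,   59.982 ,   71.6801,    0.4272, -100.2251,  -11.1018]), 'qvel': array([ 0.0003,  0.2727, -0.0775, -0.1225, -0.8156, -0.0089]), 'tool_pos': array([ 0.3581, -0.9376,  0.2068]), 'orientation': array([-178.4738,   -0.1268, -159.098 ]), 'force': array([ 0.4068, -0.4665,  0.3181])}
```

Request:
jog_arm(
  motion=[
    {"offset":[-5,9,0],"roll":0,"hand":87},
    {"offset":[-14,27,0],"roll":0,"hand":87},
    {"offset":[-27,53,0],"roll":0,"hand":87},
    {"offset":[-45,89,0],"roll":0,"hand":87},
    {"offset":[-63,125,0],"roll":0,"hand":87},
    {"offset":[-82,160,0],"roll":0,"hand":87},
    {"offset":[-100,196,0],"roll":0,"hand":87},
    {"offset":[-118,232,0],"roll":0,"hand":87},
    {"offset":[-136,267,0],"roll":0,"hand":87},
    {"offset":[-154,303,0],"roll":0,"hand":87},
    {"offset":[-172,339,0],"roll":0,"hand":87},
    {"offset":[-190,374,0],"roll":0,"hand":87},
    {"offset":[-208,410,0],"roll":0,"hand":87},
    {"offset":[-227,446,0],"roll":0,"hand":87},
    {"offset":[-245,481,0],"roll":0,"hand":87},
    {"offset":[-263,517,0],"roll":0,"hand":87},
    {"offset":[-281,552,0],"roll":-0.01,"hand":87},
    {"offset":[-294,579,0],"roll":-0.03,"hand":87},
    {"offset":[-302,592,0],"roll":-0.045,"hand":87},
    {"offset":[-304,596,0],"roll":-0.045,"hand":87},
  ],
)

```text
clock: 3.53
tool_pos: [0.4301, -0.2701, 0.1917]
orientation: [-178.5, -0.1, -156.3]
force: [-0.3, 0.3, -0.8]
opening: 0.0871
```

```bash
python3 - <<'E'
from h import *
import pickle
o=obs();print({k:o[k] for k in('clock','joint_pos','tool_pos','orientation','force')})
s=snap('wrist');save(s,'e.png');pickle.dump(s,open('s1.pkl','wb'));print(s['T_tool_cam'],s['T'])
E
```

```text
{'clock': 3.5333, 'joint_pos': array([ -8.8565,   4.9798, -23.6884,   1.5086, -60.5866, -58.1988]), 'tool_pos': array([ 0.4301, -0.2701,  0.1917]), 'orientation': array([-178.4868,   -0.0714, -156.3239]), 'force': array([-0.2688,  0.3408, -0.7634])}
[[-0.0004 -0.9559 -0.2938  0.0789]
 [ 1.     -0.0007  0.001  -0.0015]
 [-0.0012 -0.2938  0.9559 -0.1688]
 [ 0.      0.      0.      1.    ]] [[-0.4011  0.8729  0.2777  0.3568]
 [ 0.9157  0.3904  0.0953 -0.2989]
 [-0.0252  0.2925 -0.9559  0.3606]
 [ 0.      0.      0.      1.    ]]
```

View pics/e.png

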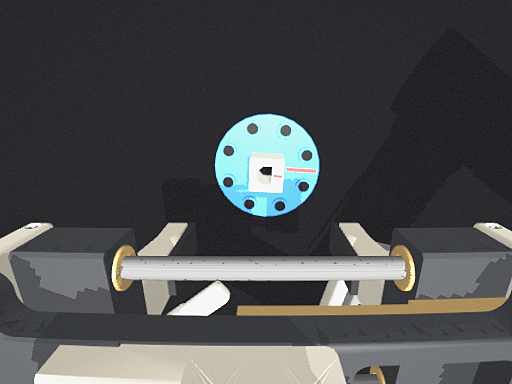

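The wrist view shows the rotor disc centred near (267,165), the hub near (267,173), and the stripe running right to (316,170). I'll compute the grasp from these.

```bash
python3 - <<'E'
from h import *
import pickle
s=pickle.load(open('s1.pkl','rb'));im=s['img'];h=cv2.cvtColor(im,cv2.COLOR_RGB2HSV)
m=((h[...,0]>85)&(h[...,0]<125)&(h[...,1]>70)&(h[...,2]>100)).astype(np.uint8);m[225:]=0
c=max(cv2.findContours(m,0,2)[0],key=cv2.contourArea);c=cv2.convexHull(c);e=cv2.fitEllipse(c);print(e)
P=onplane(s,c[:,0],.008);ctr=(cv2.minEnclosingCircle((P[:,:2]*1000).astype(np.float32)));print(ctr)
red=((h[...,0]<8)|(h[...,0]>172))&(h[...,1]>60)&(h[...,2]>120);red[200:]=0;red[:,:284]=0
ys,xs=np.nonzero(red);Q=onplane(s,np.c_[xs,ys],.008);d=Q[:,:2]-np.array(ctr[0])/1000
vx=cv2.fitLine((d*1000).astype(np.float32),2,0,.01,.01).ravel();print('stripe',len(xs),np.degrees(np.arctan2(d[:,1].mean(),d[:,0].mean())),np.degrees(np.arctan2(vx[1],vx[0])))
# hub top corners
w=((h[...,1]<45)&(h[...,2]>190)).astype(np.uint8);w[200:]=0;w[:,:235]=0;w[:,300:]=0
c=max(cv2.findContours(w,0,2)[0],key=cv2.contourArea);b=cv2.boxPoints(cv2.minAreaRect(c));print(b);B=onplane(s,b,.05);print(B,B.mean(0));
v=np.diff(np.vstack([B,B[:1]]),axis=0)[:,:2];print(np.degrees(np.arctan2(v[:,1],v[:,0])),np.linalg.norm(v,axis=1))
E
```

```text
((266.7081298828125, 164.61920166015625), (103.02194213867188, 105.13154602050781), 94.80494689941406)
((428.51055908203125, -272.0853576660156), 70.56922149658203)
stripe 70 110.21388349789055 -69.51879
[[247.5077 190.8615]
 [249.6831 151.7046]
 [284.8523 153.6585]
 [282.6769 192.8154]]
[[ 0.4556 -0.2845  0.05  ]
 [ 0.4107 -0.3006  0.05  ]
 [ 0.3962 -0.2624  0.05  ]
 [ 0.4404 -0.2446  0.05  ]] [ 0.4257 -0.273   0.05  ]
[-160.3212  110.7033   21.8389  -69.2246] [0.0477 0.0408 0.0476 0.0426]
```

Request:
jog_arm(
  motion=[
    {"offset":[1,1,10],"roll":0.02,"hand":87},
    {"offset":[2,2,35],"roll":0.04,"hand":87},
    {"offset":[2,3,70],"roll":0.056,"hand":87},
    {"offset":[2,3,105],"roll":0.056,"hand":87},
    {"offset":[2,3,135],"roll":0.056,"hand":87},
    {"offset":[2,3,152],"roll":0.056,"hand":87},
    {"offset":[2,3,161],"roll":0.056,"hand":87},
    {"offset":[2,3,165],"roll":0.056,"hand":87},
    {"offset":[2,3,165],"roll":0.056,"hand":87},
  ],
)

```text
clock: 4.33
tool_pos: [0.4269, -0.2749, 0.0249]
orientation: [-178.6, -0.2, -159.8]
force: [-0.4, -0.9, -0.2]
opening: 0.0869
```

Request:
jog_arm(
  motion=[
    {"offset":[0,0,0],"roll":0,"hand":36},
    {"offset":[0,0,0],"roll":0,"hand":36},
    {"offset":[0,0,0],"roll":0,"hand":36},
    {"offset":[0,0,0],"roll":0,"hand":36},
    {"offset":[0,0,0],"roll":0,"hand":36},
    {"offset":[0,0,0],"roll":0,"hand":36},
    {"offset":[0,0,0],"roll":0,"hand":36},
    {"offset":[0,0,0],"roll":0,"hand":36},
  ],
)

```text
clock: 5.0
tool_pos: [0.4272, -0.274, 0.0257]
orientation: [-178.6, -0.1, -159.7]
force: [-1.0, 4.2, 6.6]
opening: 0.0403
```

Request:
jog_arm(
  motion=[
    {"offset":[0,0,-10],"roll":0,"hand":30},
    {"offset":[0,0,-35],"roll":0,"hand":30},
    {"offset":[0,0,-75],"roll":-0.05,"hand":30},
    {"offset":[0,0,-115],"roll":-0.15,"hand":30},
    {"offset":[0,0,-155],"roll":-0.27,"hand":30},
    {"offset":[-10,1,-192],"roll":-0.39,"hand":30},
    {"offset":[-30,4,-227],"roll":-0.51,"hand":30},
    {"offset":[-56,8,-260],"roll":-0.63,"hand":30},
    {"offset":[-85,12,-287],"roll":-0.75,"hand":30},
    {"offset":[-118,16,-308],"roll":-0.87,"hand":30},
    {"offset":[-155,21,-320],"roll":-0.99,"hand":30},
    {"offset":[-194,26,-325],"roll":-1.11,"hand":30},
    {"offset":[-234,31,-325],"roll":-1.23,"hand":30},
    {"offset":[-274,37,-325],"roll":-1.35,"hand":30},
    {"offset":[-314,42,-325],"roll":-1.47,"hand":30},
    {"offset":[-354,48,-325],"roll":-1.59,"hand":30},
    {"offset":[-394,53,-325],"roll":-1.71,"hand":30},
    {"offset":[-424,57,-325],"roll":-1.8,"hand":30},
    {"offset":[-444,60,-325],"roll":-1.85,"hand":30},
    {"offset":[-450,61,-325],"roll":-1.86,"hand":30},
  ],
)

```text
clock: 6.67
tool_pos: [0.8281, -0.0506, 0.3431]
orientation: [179.2, -1.2, -52.9]
force: [0.1, 0.2, -3.9]
opening: 0.0397
```

```bash
python3 - <<'E'
from h import *
o=obs();print({k:o[k] for k in('clock','joint_pos','tool_pos','orientation','force','opening')})
T=toolT();print(T)
E
```

```text
{'clock': 6.6667, 'joint_pos': array([ 10.531 ,  34.89  ,  39.1717,   1.3849, -94.4526,  26.6925]), 'tool_pos': array([ 0.8281, -0.0506,  0.3431]), 'orientation': array([179.228 ,  -1.1577, -52.8742]), 'force': array([ 0.1033,  0.1804, -3.944 ]), 'opening': 0.039698246603333015}
[[ 0.6034 -0.7974  0.0015  0.8281]
 [-0.7971 -0.6033 -0.0242 -0.0506]
 [ 0.0202  0.0135 -0.9997  0.3431]
 [ 0.      0.      0.      1.    ]]
```

Request:
jog_arm(
  motion=[
    {"offset":[2,-6,0],"roll":-0.06,"hand":30},
    {"offset":[4,-16,0],"roll":-0.18,"hand":30},
    {"offset":[7,-28,0],"roll":-0.3,"hand":30},
    {"offset":[10,-40,0],"roll":-0.42,"hand":30},
    {"offset":[13,-52,0],"roll":-0.54,"hand":30},
    {"offset":[16,-64,0],"roll":-0.66,"hand":30},
    {"offset":[19,-76,0],"roll":-0.78,"hand":30},
    {"offset":[22,-88,0],"roll":-0.9,"hand":30},
    {"offset":[24,-98,0],"roll":-1.02,"hand":30},
    {"offset":[26,-106,0],"roll":-1.14,"hand":30},
    {"offset":[28,-113,0],"roll":-1.26,"hand":30},
    {"offset":[29,-119,0],"roll":-1.38,"hand":30},
    {"offset":[30,-123,0],"roll":-1.5,"hand":30},
    {"offset":[31,-126,0],"roll":-1.62,"hand":30},
    {"offset":[31,-127,0],"roll":-1.74,"hand":30},
    {"offset":[31,-127,0],"roll":-1.83,"hand":30},
    {"offset":[31,-127,0],"roll":-1.88,"hand":30},
  ],
)

```text
clock: 8.08
tool_pos: [0.9357, -0.0021, 0.3404]
orientation: [178.4, 0.7, 54.8]
force: [0.0, 0.7, -2.6]
opening: 0.0398
```

```bash
cat > st.py <<'E'
from h import *
o=obs();T=toolT(o);z=T[:3,2]
print({k:o[k] for k in('clock','joint_pos','tool_pos','force','opening')})
print('tilt',np.degrees(np.arccos(-z[2])),'az',np.degrees(np.arctan2(z[1],z[0])));print(T[:3,:3])
E
python3 st.py
```

```text
{'clock': 8.0833, 'joint_pos': array([  12.3866,   52.0688,   71.5647,    1.7296, -108.913 ,  132.9963]), 'tool_pos': array([ 0.9357, -0.0021,  0.3404]), 'force': array([ 0.0254,  0.7413, -2.5588]), 'opening': 0.03981932816850438}
tilt 1.7342002888295385 az -58.257207574741486
[[ 0.5763  0.8171  0.0159]
 [ 0.8171 -0.5759 -0.0257]
 [-0.0119  0.0278 -0.9995]]
```

Request:
jog_arm(
  motion=[
    {"offset":[30,28,0],"roll":0,"hand":30},
  ],
)

```text
clock: 8.17
tool_pos: [0.9524, 0.0032, 0.3331]
orientation: [176.9, -0.2, 54.6]
force: [-0.2, -0.2, 1.2]
opening: 0.0399
```

Request:
jog_arm(
  motion=[
    {"offset":[30,28,0],"roll":0,"hand":30},
  ],
)

```text
clock: 8.25
tool_pos: [0.9701, 0.0123, 0.3186]
orientation: [175.7, -0.9, 54.5]
force: [0.0, 0.3, -2.8]
opening: 0.0396
```

Request:
jog_arm(
  motion=[
    {"offset":[30,28,0],"roll":0,"hand":30},
  ],
)

```text
clock: 8.33
tool_pos: [0.9863, 0.0205, 0.3059]
orientation: [174.5, -1.6, 54.6]
force: [-0.4, -0.1, -2.4]
opening: 0.0396
```

Request:
jog_arm(
  motion=[
    {"offset":[30,28,0],"roll":0,"hand":30},
  ],
)

```text
clock: 8.42
tool_pos: [1.002, 0.028, 0.2959]
orientation: [173.2, -2.4, 54.7]
force: [0.1, -0.2, -2.9]
opening: 0.0397
```

```bash
python3 st.py
```

```text
{'clock': 8.4167, 'joint_pos': array([ 14.0383,  55.375 ,  71.534 ,   3.6625, -99.9277, 131.3696]), 'tool_pos': array([1.002 , 0.028 , 0.2959]), 'force': array([ 0.1468, -0.1925, -2.9139]), 'opening': 0.039705075487925276}
tilt 7.179478873009425 az -16.19117407663091
[[ 0.5771  0.8078  0.12  ]
 [ 0.8156 -0.5775 -0.0348]
 [ 0.0412  0.118  -0.9922]]
```

Request:
jog_arm(
  motion=[
    {"offset":[28,22,-20],"roll":0,"hand":30},
  ],
)

```text
clock: 8.5
tool_pos: [1.0081, 0.0374, 0.2992]
orientation: [172.2, -2.9, 54.8]
force: [0.6, 0.0, -7.3]
opening: 0.0398
```

Request:
jog_arm(
  motion=[
    {"offset":[28,22,-20],"roll":0,"hand":30},
  ],
)

```text
clock: 8.58
tool_pos: [1.0138, 0.0471, 0.3157]
orientation: [170.5, -3.9, 55.0]
force: [-0.9, -0.4, -1.9]
opening: 0.0398
```

Request:
jog_arm(
  motion=[
    {"offset":[28,22,-20],"roll":0,"hand":30},
  ],
)

```text
clock: 8.67
tool_pos: [1.0195, 0.0566, 0.3327]
orientation: [168.9, -5.0, 55.2]
force: [0.7, 0.1, -1.8]
opening: 0.0398
```

Request:
jog_arm(
  motion=[
    {"offset":[28,22,-20],"roll":0,"hand":30},
  ],
)

```text
clock: 8.75
tool_pos: [1.0243, 0.066, 0.3472]
orientation: [167.4, -6.0, 55.4]
force: [-0.3, -0.0, -2.2]
opening: 0.0397
```

Request:
jog_arm(
  motion=[
    {"offset":[28,22,-20],"roll":0,"hand":30},
  ],
)

```text
clock: 8.83
tool_pos: [1.0288, 0.0751, 0.3605]
orientation: [166.0, -6.9, 55.6]
force: [-0.5, 0.2, -2.7]
opening: 0.0395
```

```bash
python3 st.py
```

```text
{'clock': 8.8333, 'joint_pos': array([ 17.4227,  52.7741,  71.7132,   6.8082, -94.8149, 128.7484]), 'tool_pos': array([1.0288, 0.0751, 0.3605]), 'force': array([-0.4579,  0.2492, -2.6966]), 'opening': 0.039465647426152495}
tilt 15.608548203886244 az -8.619581448105556
[[ 0.5607  0.7841  0.266 ]
 [ 0.8192 -0.5721 -0.0403]
 [ 0.1206  0.2405 -0.9631]]
```

Request:
jog_arm(
  motion=[
    {"offset":[6,-8,-1],"roll":0,"hand":30},
    {"offset":[18,-24,-4],"roll":0,"hand":30},
    {"offset":[36,-49,-8],"roll":0,"hand":30},
    {"offset":[58,-79,-13],"roll":0,"hand":30},
    {"offset":[81,-110,-17],"roll":0,"hand":30},
    {"offset":[104,-142,-22],"roll":0,"hand":30},
    {"offset":[127,-173,-27],"roll":0,"hand":30},
    {"offset":[150,-205,-32],"roll":0,"hand":30},
    {"offset":[173,-236,-37],"roll":0,"hand":30},
    {"offset":[196,-267,-42],"roll":0,"hand":30},
    {"offset":[218,-297,-47],"roll":0,"hand":30},
    {"offset":[234,-319,-51],"roll":0,"hand":30},
    {"offset":[243,-331,-53],"roll":0,"hand":30},
    {"offset":[246,-335,-53],"roll":0,"hand":30},
  ],
)

```text
clock: 10.0
tool_pos: [0.8876, 0.4747, 0.3588]
orientation: [166.2, -6.9, 55.8]
force: [0.3, -0.6, -2.9]
opening: 0.0396
```

```bash
python3 st.py
```

```text
{'clock': 10.0, 'joint_pos': array([ 43.6142,  51.0698,  65.7732,  12.0903, -94.9195, 103.4577]), 'tool_pos': array([0.8876, 0.4747, 0.3588]), 'force': array([ 0.2866, -0.6187, -2.9003]), 'opening': 0.03956451140933994}
tilt 15.403338144565133 az -8.16768493967143
[[ 0.5576  0.7874  0.2629]
 [ 0.8214 -0.5691 -0.0377]
 [ 0.1199  0.237  -0.9641]]
```

Request:
jog_arm(
  motion=[
    {"offset":[10,6,-2],"roll":0,"hand":30},
    {"offset":[19,11,-5],"roll":0,"hand":30},
    {"offset":[26,15,-6],"roll":0,"hand":30},
    {"offset":[32,19,-8],"roll":0,"hand":30},
  ],
)

```text
clock: 10.33
tool_pos: [0.9057, 0.4751, 0.3641]
orientation: [165.4, -8.0, 55.8]
force: [0.7, -0.5, -2.3]
opening: 0.04
```

Request:
jog_arm(
  motion=[
    {"offset":[33,19,-8],"roll":0,"hand":30},
  ],
)

```text
clock: 10.42
tool_pos: [0.9157, 0.4784, 0.3683]
orientation: [164.5, -9.3, 56.1]
force: [0.1, 1.0, -1.7]
opening: 0.0399
```

Request:
jog_arm(
  motion=[
    {"offset":[33,19,-8],"roll":0,"hand":30},
  ],
)

```text
clock: 10.5
tool_pos: [0.9261, 0.4825, 0.3722]
orientation: [163.5, -10.7, 56.5]
force: [-0.4, 0.0, -2.4]
opening: 0.0398
```

Request:
jog_arm(
  motion=[
    {"offset":[33,19,-8],"roll":0,"hand":30},
  ],
)

```text
clock: 10.58
tool_pos: [0.9356, 0.4864, 0.377]
orientation: [162.5, -12.0, 56.9]
force: [0.9, -1.2, -2.1]
opening: 0.0399
```

```bash
python3 st.py
```

```text
{'clock': 10.5833, 'joint_pos': array([ 42.9039,  53.9051,  71.7113,  14.0947, -91.853 , 104.6304]), 'tool_pos': array([0.9356, 0.4864, 0.377 ]), 'force': array([ 0.9289, -1.2434, -2.0769]), 'opening': 0.03987533525349459}
tilt 21.118416810456996 az 0.4070619708888661
[[ 0.5334  0.7653  0.3603]
 [ 0.8198 -0.5726  0.0026]
 [ 0.2083  0.294  -0.9328]]
```

Request:
jog_arm(
  motion=[
    {"offset":[33,18,-2],"roll":0,"hand":30},
  ],
)

```text
clock: 10.67
tool_pos: [0.9464, 0.4911, 0.3792]
orientation: [161.5, -13.3, 57.4]
force: [-0.1, -0.7, -1.6]
opening: 0.0399
```

Request:
jog_arm(
  motion=[
    {"offset":[33,18,-2],"roll":0,"hand":30},
  ],
)

```text
clock: 10.75
tool_pos: [0.9571, 0.4963, 0.38]
orientation: [160.6, -14.6, 57.8]
force: [-0.5, 0.1, -2.5]
opening: 0.0399
```

Request:
jog_arm(
  motion=[
    {"offset":[33,18,-2],"roll":0,"hand":30},
  ],
)

```text
clock: 10.83
tool_pos: [0.9672, 0.5012, 0.3819]
orientation: [159.6, -15.8, 58.3]
force: [-0.3, -1.0, -2.5]
opening: 0.0396
```

Request:
jog_arm(
  motion=[
    {"offset":[33,18,-2],"roll":0,"hand":30},
  ],
)

```text
clock: 10.92
tool_pos: [0.9767, 0.506, 0.3853]
orientation: [158.6, -17.0, 58.8]
force: [-0.4, -0.1, -2.5]
opening: 0.0398
```

Request:
jog_arm(
  motion=[
    {"offset":[33,18,-2],"roll":0,"hand":30},
  ],
)

```text
clock: 11.0
tool_pos: [0.9857, 0.5108, 0.3899]
orientation: [157.5, -18.3, 59.3]
force: [-0.0, 0.5, -1.8]
opening: 0.0399
```

Request:
jog_arm(
  motion=[
    {"offset":[33,18,-2],"roll":0,"hand":30},
  ],
)

```text
clock: 11.08
tool_pos: [0.9941, 0.5155, 0.3953]
orientation: [156.5, -19.5, 59.9]
force: [-0.2, -0.1, -2.8]
opening: 0.0396
```

```bash
python3 st.py
```

```text
{'clock': 11.0833, 'joint_pos': array([ 42.7639,  55.0081,  71.7132,  17.1202, -81.7224, 104.2952]), 'tool_pos': array([0.9941, 0.5155, 0.3953]), 'force': array([-0.2382, -0.0857, -2.7658]), 'opening': 0.039571896357394366}
tilt 30.18157285151684 az 7.352550093263858
[[ 0.4734  0.7261  0.4986]
 [ 0.8152 -0.5756  0.0643]
 [ 0.3337  0.376  -0.8644]]
```

Request:
jog_arm(
  motion=[
    {"offset":[33,18,2],"roll":0,"hand":30},
  ],
)

```text
clock: 11.17
tool_pos: [1.0038, 0.5204, 0.3994]
orientation: [155.4, -20.8, 60.5]
force: [-1.1, 0.4, -1.2]
opening: 0.0396
```

Request:
jog_arm(
  motion=[
    {"offset":[33,18,2],"roll":0,"hand":30},
  ],
)

```text
clock: 11.25
tool_pos: [1.0133, 0.5253, 0.4027]
orientation: [154.3, -21.9, 61.1]
force: [-0.0, -0.7, -2.5]
opening: 0.04
```

Request:
jog_arm(
  motion=[
    {"offset":[33,18,2],"roll":0,"hand":30},
  ],
)

```text
clock: 11.33
tool_pos: [1.0221, 0.53, 0.4072]
orientation: [153.2, -23.1, 61.7]
force: [-0.1, -0.3, -3.1]
opening: 0.0396
```

```bash
python3 st.py
```

```text
{'clock': 11.3333, 'joint_pos': array([ 42.6614,  55.6189,  71.7115,  18.7047, -76.5716, 103.8973]), 'tool_pos': array([1.0221, 0.53  , 0.4072]), 'force': array([-0.0643, -0.2976, -3.1153]), 'opening': 0.039620018356599465}
tilt 34.83340644992634 az 9.562036848957344
[[ 0.4361  0.7018  0.5633]
 [ 0.8096 -0.5793  0.0949]
 [ 0.3929  0.4146 -0.8208]]
```

```bash
cat > fk.py <<'E'
from h import *
from scipy.optimize import least_squares
def fk(j,p):
    a,d,hh,l2,l3,e,L,s4=p; j=np.radians(j)
    Ry=lambda t:R.from_euler('y',t).as_matrix(); Rz=lambda t:R.from_euler('z',t).as_matrix(); Rx=lambda t:R.from_euler('x',t).as_matrix()
    A=Rz(j[0]); P=A@np.array([a,d,hh]); B=A@Ry(j[1]); P=P+B@[0,0,l2]; C=B@Ry(-j[2]); P=P+C@[l3,0,e]; D=C@Rx(s4*j[3])@Ry(-j[4])
    return P+D@[L,0,0], D@[1,0,0]
rows=[([-52.59,20.59,.638,0,-70.14],[.2406,-.6302,.2152],None),([-57.91,59.98,71.68,.427,-100.2],[.3581,-.9376,.2068],None),
([-8.857,4.98,-23.69,1.509,-60.59],[.4301,-.2701,.1917],[.0094,-.0245,-.9996]),([10.53,34.89,39.17,1.385,-94.45],[.8281,-.0506,.3431],[.0015,-.0242,-.9997]),
([12.387,52.07,71.565,1.73,-108.91],[.9357,-.0021,.3404],[.0159,-.0257,-.9995]),([17.42,52.77,71.71,6.81,-94.81],[1.0288,.0751,.3605],[.266,-.0403,-.9631]),
([43.61,51.07,65.77,12.09,-94.92],[.8876,.4747,.3588],[.2629,-.0377,-.9641]),([42.76,55.01,71.71,17.12,-81.72],[.9941,.5155,.3953],[.4986,.0643,-.8644]),([42.66,55.62,71.71,18.70,-76.57],[1.0221,.53,.4072],[.5633,.0949,-.8208])]
def res(p): 
    o=[]
    for j,x,z in rows:
        P,Z=fk(j,p); o+=list(P-x)
        if z is not None:o+=list((Z-z)*.3)
    return o
best=min((least_squares(res,[0,-.19,.4,.4,.4,0,.25,s]) for s in(1,-1)),key=lambda r:r.cost); p=best.x
def ik(x,z,j0=[10,0,-30,0,-60]):
    r=least_squares(lambda j:np.r_[fk(j,p)[0]-x,(fk(j,p)[1]-z)*.3],j0,x_scale=20); return r.x,r.cost**.5
E
python3 - <<'E'
from fk import *
print(p,best.cost**.5)
M=mixT(.5234,.0475,9.7);S=seatT(M,0);ax=S[:3,2]
for d in(.0257,.06,.1,.15,.2): 
    x=S[:3,3]+ax*d; print(d,x,*ik(x,-ax))
tz=-ax;tx=np.array([.436,.81,.393])
print(ik(S[:3,3]-.085*tx-.12*tz,tz))
E
```

```text
[-0.009  -0.1888  0.2422  0.5709  0.4883 -0.0139  0.3788 -1.0323] 0.04240944791609942
0.0257 [0.5089 0.045  0.1461] [ 41.4575 -11.0311 -54.5184  47.8621 -23.4257] 4.9285599080275605e-08
0.06 [0.4895 0.0417 0.1741] [ 44.3499 -17.8797 -54.2881  39.4229 -30.0093] 3.417723326183887e-07
0.1 [0.4669 0.0378 0.2069] [ 48.6244 -25.899  -53.4908  33.6716 -39.2054] 1.244130338956152e-08
0.15 [0.4386 0.033  0.2479] [ 56.3454 -36.0453 -51.7526  30.4645 -53.071 ] 1.9257951141685046e-06
0.2 [0.4103 0.0282 0.2888] [ 71.6138 -48.1193 -49.3229  30.8924 -73.3104] 2.487284636853342e-07
(array([ 42.2179, -35.0358, -58.7876,  28.1475, -39.4101]), np.float64(2.1000858071653334e-08))
```

```bash
python3 - <<'E'
s=open('fk.py').read()
s=s.replace("a,d,hh,l2,l3,e,L,s4=p","a,d,hh,l2,l3,e,L,d5,u,q2,q5,w=p[:12]; s4=SG")
s=s.replace("j=np.radians(j)","j=np.radians(np.array(j)+[0,q2,0,0,q5])")
s=s.replace("P+D@[L,0,0]","P+D@[L,d5,u]").replace("def fk","SG=1\ndef fk")
s=s.replace("best=min((least_squares(res,[0,-.19,.4,.4,.4,0,.25,s]) for s in(1,-1)),key=lambda r:r.cost); p=best.x","""B=[]
for SG in(1,-1): B.append(least_squares(lambda p:np.r_[res(p),np.array(p)[[0,7,8]]*.01,np.array(p)[9:]*.001],[0,-.1,.4,.5,.5,0,.3,-.1,0,0,0,0]))
k=int(np.argmin([b.cost for b in B]));best=B[k];SG=(1,-1)[k];p=best.x""")
open('fk.py','w').write(s)
E
python3 - <<'E'
from fk import *
print(SG,p,[b.cost**.5 for b in B]); print(np.array(res(p)[:6]))
M=mixT(.5234,.0475,9.7);S=seatT(M,0);ax=S[:3,2]
for d in(.0257,.06,.1,.15,.2): 
    x=S[:3,3]+ax*d; print(d,x,*ik(x,-ax))
tz=-ax;tx=np.array([.436,.81,.393])
print(ik(S[:3,3]-.085*tx-.12*tz,tz))
E
```

```text
-1 [-0.0006 -0.0007  0.1992  0.6014  0.4637  0.0001  0.3886 -0.1911  0.0005
  0.0158  0.0162  0.    ] [np.float64(0.16347242842860546), np.float64(0.001366770853041587)]
[-0.     -0.      0.      0.0001  0.      0.    ]
0.0257 [0.5089 0.045  0.1461] [  8.6479  -8.5445 -67.775   76.5428   1.6366] 0.017124925712003105
0.06 [0.4895 0.0417 0.1741] [  6.6794 -13.2561 -69.855   81.2471   1.9648] 0.00566231647274984
0.1 [0.4669 0.0378 0.2069] [ 30.1912 -20.4455 -67.1406  49.6495 -15.2921] 3.163552505597759e-11
0.15 [0.4386 0.033  0.2479] [ 43.338  -29.3489 -62.4372  36.7573 -32.0852] 1.927030982996873e-09
0.2 [0.4103 0.0282 0.2888] [ 54.4432 -37.6154 -58.6014  33.127  -47.6465] 4.55061793881735e-08
(array([ 28.0474, -27.5843, -69.1312,  35.6497, -18.0622]), np.float64(1.54542021132517e-09))
```

```bash
cat >> fk.py <<'E'
lo=np.array([-176.03,-82.01,-58.28,-173.87,-174.79]);hi=np.array([176.03,121.73,71.71,95.51,-.11])
def ikall(x,z,n=60):
    g=np.random.default_rng(0);S=[]
    for _ in range(n):
        r=least_squares(lambda j:np.r_[fk(j,p)[0]-x,(fk(j,p)[1]-z)*.3],g.uniform(lo,hi),x_scale=20,bounds=(lo,hi))
        if r.cost<1e-7 and not any(np.abs(r.x-q).max()<2 for q in S): S.append(r.x)
    return S
E
python3 - <<'E'
from fk import *
M=mixT(.5234,.0475,9.7);S=seatT(M,0);ax=S[:3,2]
for d in(.0257,.1,.2): 
    x=S[:3,3]+ax*d; print(d,x); [print('  ',q) for q in ikall(x,-ax)]
E
```

```text
0.0257 [0.5089 0.045  0.1461]
0.1 [0.4669 0.0378 0.2069]
0.2 [0.4103 0.0282 0.2888]
```

```bash
python3 - <<'E'
from fk import *
M=mixT(.5234,.0475,9.7);S=seatT(M,0);ax=S[:3,2]
g=np.random.default_rng(1)
for d in(.0257,.045,.06,.1): 
    x=S[:3,3]+ax*d; out=[]
    for _ in range(40):
        r=least_squares(lambda j:np.r_[(fk(j,p)[0]-x)*50,(fk(j,p)[1]+ax)*.3],g.uniform(lo,hi),x_scale=20,bounds=(lo,hi)); out.append((r.cost,r.x))
    out.sort(key=lambda t:t[0]); j=out[0][1]; P,Z=fk(j,p); t=M[:3,:3].T@Z
    print(d,(P-x)*1e3,'angle err',np.degrees(np.arccos(-Z@ax)),'tilt fwd',np.degrees(np.arctan2(t[0],-t[2])),'lat',np.degrees(np.arcsin(t[1])),j)
print(p[7])
E
```

```text
0.0257 [ 0.0037 -0.0033  0.0051] angle err 7.637203754845773 tilt fwd 29.345235920503345 lat 5.141639961356059 [ 28.4126  -6.9594 -58.28    24.2807 -10.0595]
0.045 [ 0.0038 -0.0029  0.0052] angle err 7.054478355917772 tilt fwd 29.51691265954364 lat 4.44542528423435 [ 30.1146 -10.1046 -58.28    24.6474 -13.7055]
0.06 [ 0.0037 -0.0026  0.0051] angle err 6.5745013927834375 tilt fwd 29.73173609469658 lat 3.938682703177242 [ 31.5197 -12.5685 -58.28    25.0038 -16.5281]
0.1 [ 0.0032 -0.0018  0.0047] angle err 5.1382955762998375 tilt fwd 30.62041215869054 lat 2.6898682094641746 [ 35.7818 -19.2459 -58.28    26.3395 -24.1683]
-0.19110932276096257
```

```bash
python3 - <<'E'
from h import *
import pickle
acc={}
for n in('top','scene'):
    L=[snap(n) for _ in range(6)]; s=L[0]; s['img']=np.mean([l['img'] for l in L],0); acc[n]=s
pickle.dump(acc,open('s2.pkl','wb'))
M=mixT(.5234,.0475,9.7)
c=[]
for n in('top','scene'):
    u,v=np.round(proj(acc[n],tp(M,[[-.0,0,.14]]))[0]).astype(int); print(n,u,v)
    c.append(cv2.resize(acc[n]['img'][v-24:v+24,u-20:u+20,::-1].astype(np.uint8),None,fx=10,fy=10,interpolation=cv2.INTER_CUBIC))
cv2.imwrite('pics/f.png',np.hstack(c)); print(obs()['clock'])
E
```

```text
top 254 221
scene 244 161
11.9333
```

View pics/f.png

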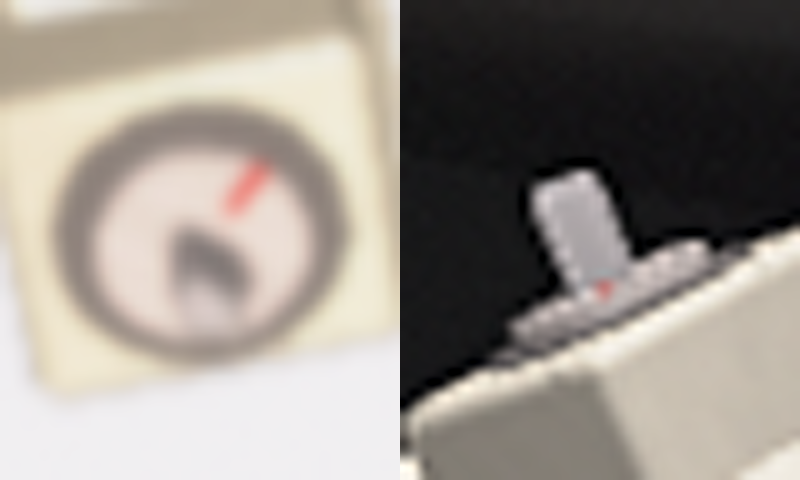

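The left half (top view) shows the flange centred near (206,246) and the red mark running from (232,213) to (266,162). The right half (scene view) shows the spindle tip near (566,178), the flange ends at (512,330) and (712,245), and the mark at (603,290).

```bash
python3 - <<'E'
from h import *
import pickle
from scipy.optimize import least_squares
S=pickle.load(open('s2.pkl','rb'));t=S['top'];c=S['scene']
ft=lambda u,v:(np.array([u,v],float)+.5)/10-.5+[234,197]
fs=lambda u,v:(np.array([u-400,v],float)+.5)/10-.5+[224,137]
f0=lambda u,v:(np.array([u,v],float)+.5)/4.4-.5+[215,165]
base=np.array([f0(28,130),f0(388,64),f0(440,328),f0(76,400),f0(380,267)])
bp=[[.105,.085,.04],[.105,-.165,.04],[-.08,-.165,.04],[-.08,.085,.04],[-.0388,-.125,.132]]
th=np.radians(np.arange(0,360,5))
def model(q):
    M=mixT(*q[:3]);T=seatT(M,q[3]);ring=tp(T,np.c_[.03*np.cos(th),.03*np.sin(th),0*th])
    rt=proj(t,ring);rs=proj(c,ring)
    d=np.vstack([proj(t,tp(M,bp))-base])*.5
    cen=(np.array([rt[:,0].min()+rt[:,0].max(),rt[:,1].min()+rt[:,1].max()])/2-ft(206,246))
    mk=(proj(t,tp(T,[[q[4],0,0],[q[5],0,0]]))-[ft(232,213),ft(266,162)])
    tip=proj(c,tp(T,[[-.002,0,.032]]))-fs(566,178)
    ex=np.array([rs[rs[:,0].argmin()],rs[rs[:,0].argmax()]])-[fs(512,330),fs(712,245)]
    m2=proj(c,tp(T,[[q[5],0,0]]))-fs(603,290)
    return d,cen,mk,tip,ex,m2
fun=lambda q:np.concatenate([a.ravel() for a in model(q)])
r=least_squares(fun,[.5234,.0475,9.7,-43,.012,.028],x_scale=[.01,.01,3,20,.01,.01],loss='soft_l1');print(r.x)
for a in model(r.x):print(a)
E
```

```text
[  0.5228   0.0488   9.5577 -43.838    0.0137   0.0316]
[[-0.4796 -0.1652]
 [-0.1674 -0.3901]
 [ 0.0477  0.1778]
 [-0.4624 -0.085 ]
 [-0.0951  0.5713]]
[-0.6233 -0.0539]
[[-0.425  -0.3112]
 [-0.1624 -0.0332]]
[[-0.6343  0.6993]]
[[-0.1535  0.2303]
 [-0.9414 -0.0495]]
[[-0.1361  0.848 ]]
```

```bash
python3 - <<'E'
from fk import *
z=np.array([.5633,.0949,-.8208])
for x in([.6,.05,.3],[.56,.05,.3],[.54,.05,.28],[.52,.05,.26],[.6,.05,.24],[.56,.05,.24],[.54,.12,.26],[.54,-.02,.26]):
    print(x,ik(np.array(x),z,[30,0,-40,20,-30]))
T=toolT();d=np.array([.6,.06,.31])-T[:3,3];print(T[:3,:3].T@d*1e3)
E
```

```text
[0.6, 0.05, 0.3] (array([ 29.1791,  -9.3742, -40.7593,  24.5297, -27.5271]), np.float64(2.7090362125246453e-06))
[0.56, 0.05, 0.3] (array([ 32.2448, -14.1329, -44.9894,  26.9071, -29.1431]), np.float64(2.708913701950425e-06))
[0.54, 0.05, 0.28] (array([ 33.1866, -15.6847, -49.8096,  30.6944, -26.6596]), np.float64(2.7097488215795946e-06))
[0.52, 0.05, 0.26] (array([ 33.8355, -17.1455, -54.6378,  35.1059, -24.1156]), np.float64(2.81540958200627e-06))
[0.6, 0.05, 0.24] (array([ 25.7118,  -6.1791, -49.9554,  36.7489, -15.4156]), np.float64(2.7089088428876966e-06))
[0.56, 0.05, 0.24] (array([ 28.0736, -10.7605, -54.1468,  38.9756, -16.7741]), np.float64(2.708908784066663e-06))
[0.54, 0.12, 0.26] (array([ 38.8835, -12.864 , -54.2991,  44.4149, -23.5755]), np.float64(2.7089088236469785e-06))
[0.54, -0.02, 0.26] (array([ 23.4522, -14.4545, -48.1769,  20.1065, -23.5244]), np.float64(2.7089087844047302e-06))
[-602.4422  -63.1658 -202.3212]
```

Request:
jog_arm(
  motion=[
    {"offset":[-9,-1,-3],"roll":0,"hand":30},
    {"offset":[-28,-3,-9],"roll":0,"hand":30},
    {"offset":[-57,-6,-19],"roll":0,"hand":30},
    {"offset":[-92,-10,-31],"roll":0,"hand":30},
    {"offset":[-128,-13,-43],"roll":0,"hand":30},
    {"offset":[-164,-17,-55],"roll":0,"hand":30},
    {"offset":[-200,-21,-67],"roll":0,"hand":30},
    {"offset":[-236,-25,-79],"roll":0,"hand":30},
    {"offset":[-272,-29,-91],"roll":0,"hand":30},
    {"offset":[-308,-32,-103],"roll":0,"hand":30},
    {"offset":[-344,-36,-116],"roll":0,"hand":30},
    {"offset":[-380,-40,-128],"roll":0,"hand":30},
    {"offset":[-416,-44,-140],"roll":0,"hand":30},
    {"offset":[-452,-47,-152],"roll":0,"hand":30},
    {"offset":[-488,-51,-164],"roll":0,"hand":30},
    {"offset":[-524,-55,-176],"roll":0,"hand":30},
    {"offset":[-558,-59,-187],"roll":0,"hand":30},
    {"offset":[-582,-61,-195],"roll":0,"hand":30},
    {"offset":[-596,-62,-200],"roll":0,"hand":30},
    {"offset":[-602,-63,-202],"roll":0,"hand":30},
  ],
)

```text
clock: 13.6
tool_pos: [0.5992, 0.0587, 0.3108]
orientation: [153.3, -22.9, 61.6]
force: [-0.4, 0.1, -2.6]
opening: 0.0399
```

```bash
python3 st.py; python3 - <<'E'
from fk import *
M=mixT(.5228,.0488,9.56);S=seatT(M,-43.8);ax=S[:3,2];T=toolT()
j,_=ik(T[:3,3],T[:3,2],obs()['joint_pos'][:5]);print('fk chk',j)
# targets: pose at d with reduced tilt; which directions to push
for d in (.043,.1):
  for tf,la in((35,0),(30,0),(28,0),(29.5,4.5),(30,7),(31,7)):
    zz=M[:3,:3]@np.array([np.sin(np.radians(tf)),np.sin(np.radians(la)),0]); zz[2]=-np.sqrt(1-zz@zz)
    print(d,tf,la,ik(S[:3,3]+ax*d,zz,[30,-10,-50,25,-20]))
E
```

```text
{'clock': 13.6, 'joint_pos': array([ 30.5907,  -9.7637, -39.5179,  24.4669, -29.7445,  97.4857]), 'tool_pos': array([0.5992, 0.0587, 0.3108]), 'force': array([-0.3886,  0.0891, -2.5724]), 'opening': 0.03988405222655215}
tilt 34.61986830112551 az 9.387130148106534
[[ 0.4375  0.7031  0.5605]
 [ 0.8106 -0.5782  0.0927]
 [ 0.3893  0.4138 -0.8229]]
fk chk [ 30.5707  -9.7506 -39.5059  24.4614 -29.7382]
0.043 35 0 (array([  7.4929, -11.0138, -68.9281,  80.0578,   1.7074]), np.float64(0.01156199000602441))
0.043 30 0 (array([ 23.9774,  -9.9602, -65.4493,  53.7288,  -8.899 ]), np.float64(7.551866598695013e-08))
0.043 28 0 (array([ 30.2294,  -9.5518, -61.3026,  39.4482, -15.1341]), np.float64(3.202677008081221e-07))
0.043 29.5 4.5 (array([ 29.9383,  -9.9006, -58.9068,  26.1649, -12.8465]), np.float64(3.1792993418578954e-07))
0.043 30 7 (array([ 29.7719,  -9.6996, -55.2489,  13.9421, -14.0388]), np.float64(3.360365477780827e-07))
0.043 31 7 (array([ 29.4128, -10.0661, -57.4491,  17.8435, -11.3622]), np.float64(3.858163330360174e-12))
0.1 35 0 (array([ 30.3982, -20.5023, -67.2694,  50.1556, -15.4276]), np.float64(3.1292527671607885e-07))
0.1 30 0 (array([ 37.5341, -19.0665, -59.7037,  32.4156, -25.962 ]), np.float64(2.1270956603426182e-10))
0.1 28 0 (array([ 38.1707, -18.0519, -56.7709,  27.5543, -29.0929]), np.float64(4.761831158482773e-12))
0.1 29.5 4.5 (array([ 35.1672, -18.594 , -55.0665,  18.9972, -25.8933]), np.float64(1.9436072412042798e-07))
0.1 30 7 (array([ 33.1192, -18.3692, -52.8374,  11.8604, -25.4096]), np.float64(1.8646819761793597e-07))
0.1 31 7 (array([ 33.3434, -18.965 , -54.4057,  13.8811, -23.6521]), np.float64(8.443139428212588e-08))
```

```bash
cat >> fk.py <<'E'
def push(x,z,j,dx,w):
    n=np.linalg.norm(dx); dx=dx*min(1,.0417/n) if n>0 else dx; t=x+dx; j=np.clip(j,lo+1e-3,hi-1e-3)
    r=least_squares(lambda q:np.r_[fk(q,p)[0]-t,(fk(q,p)[1]-z)*w],j,x_scale=20,bounds=(lo,hi)); return *fk(r.x,p),r.x
def tl(M,z): t=M[:3,:3].T@z; return np.degrees([np.arctan2(t[0],-t[2]),np.arcsin(t[1])])
E
python3 - <<'E'
from fk import *
M=mixT(.5228,.0488,9.56);S=seatT(M,-43.8);ax=S[:3,2]
j0=np.array([42.9,53.9,71.71,14.09,-91.85]);x0,z0=fk(j0,p)
Rm=np.array([[.5334,.7653,.3603],[.8198,-.5726,.0026],[.2083,.294,-.9328]])
for w in(.2,.3,.5,.7):
    x,z,j=x0,z0,j0
    for _ in range(6): x,z,j=push(x,z,j,Rm@np.array([33,18,-2.])/1e3,w)
    print(w,x,z)
print('obs .9941 .5155 .3953 | .4986 .0643 -.8644')
o=obs()
for d in(.1,.043):
  for w in (.2,.3,.5):
    j=o['joint_pos'][:5];x,z=fk(j,p);X=S[:3,3]+ax*d
    for k in range(20): x,z,j=push(x,z,j,X-x,w)
    print(d,w,(X-x)*1e3,tl(M,z),j)
E
```

```text
0.2 [1.085  0.5665 0.4388] [ 0.7008  0.1679 -0.6933]
0.3 [1.0582 0.5506 0.4212] [ 0.6406  0.136  -0.7557]
0.5 [1.0163 0.5259 0.3937] [ 0.5383  0.0847 -0.8385]
0.7 [0.992  0.5116 0.3781] [ 0.4746  0.0545 -0.8785]
obs .9941 .5155 .3953 | .4986 .0643 -.8644
0.1 0.2 [-0.  0. -0.] [30.2541  2.3137] [ 36.3906 -19.1796 -58.279   27.0308 -24.8956]
0.1 0.3 [-0.  0. -0.] [30.2499  2.3063] [ 36.3955 -19.1779 -58.279   27.0408 -24.904 ]
0.1 0.5 [-0.0001  0.     -0.0001] [30.2451  2.298 ] [ 36.401  -19.1759 -58.279   27.0521 -24.9135]
0.043 0.2 [-0.  0. -0.] [28.6562  3.6416] [ 30.609   -9.6639 -58.279   26.4395 -14.6666]
0.043 0.3 [-0.  0. -0.] [28.6595  3.6461] [ 30.6069  -9.6646 -58.279   26.4314 -14.6612]
0.043 0.5 [-0.  0. -0.] [28.6746  3.6667] [ 30.5975  -9.6681 -58.279   26.3943 -14.6364]
```

```bash
python3 - <<'E'
from fk import *
M=mixT(.5228,.0488,9.56);S=seatT(M,-43.8);ax=S[:3,2];o=obs();Mi=M[:3,:3]
for dx,dy,dz in((0,0,0),(-.03,0,0),(-.05,0,0),(-.02,0,-.03),(0,.03,0),(-.02,.03,-.02),(-.03,-.03,0),(-.04,.03,0),(-.06,.03,0)):
    X=S[:3,3]+ax*.1+Mi@np.array([dx,dy,dz]);j=o['joint_pos'][:5];x,z=fk(j,p)
    for k in range(20): x,z,j=push(x,z,j,X-x,.6)
    # check deep reach with that z
    q=[ik(S[:3,3]+ax*d,z,j) for d in(.1,.042,.026)]
    print((dx,dy,dz),tl(M,z),np.degrees(np.arccos(-z@ax)),[(round(a[0][2],1),round(a[0][4],1)) for a in q],X)
E
```

```text
(0, 0, 0) [30.2445  2.2964] 5.279812996355539 [(np.float64(-58.3), np.float64(-24.9)), (np.float64(-63.8), np.float64(-8.7)), (np.float64(-67.4), np.float64(1.8))] [0.4662 0.0393 0.2069]
(-0.03, 0, 0) [28.883   3.0991] 6.85457263876944 [(np.float64(-55.5), np.float64(-27.1)), (np.float64(-59.6), np.float64(-13.5)), (np.float64(-61.6), np.float64(-8.7))] [0.4367 0.0343 0.2069]
(-0.05, 0, 0) [27.9094  3.652 ] 7.971567775475167 [(np.float64(-53.4), np.float64(-28.6)), (np.float64(-56.8), np.float64(-16.3)), (np.float64(-58.2), np.float64(-12.4))] [0.4169 0.031  0.2069]
(-0.02, 0, -0.03) [27.5265  4.4107] 8.671622446377237 [(np.float64(-52.1), np.float64(-29.2)), (np.float64(-54.9), np.float64(-17.6)), (np.float64(-55.9), np.float64(-14.2))] [0.4465 0.036  0.1769]
(0, 0.03, 0) [29.0409  2.1329] 6.3279905474836795 [(np.float64(-56.6), np.float64(-26.9)), (np.float64(-61.3), np.float64(-12.5)), (np.float64(-63.6), np.float64(-7.0))] [0.4613 0.0689 0.2069]
(-0.02, 0.03, -0.02) [26.5288  3.5115] 9.165220177570628 [(np.float64(-51.6), np.float64(-30.7)), (np.float64(-54.4), np.float64(-19.2)), (np.float64(-55.4), np.float64(-15.9))] [0.4415 0.0655 0.1869]
(-0.03, -0.03, 0) [30.5223  2.932 ] 5.350576384283306 [(np.float64(-58.1), np.float64(-24.4)), (np.float64(-63.7), np.float64(-8.2)), (np.float64(-67.3), np.float64(2.0))] [0.4416 0.0047 0.2069]
(-0.04, 0.03, 0) [26.9426  2.9789] 8.587048035831028 [(np.float64(-52.7), np.float64(-30.1)), (np.float64(-55.9), np.float64(-18.1)), (np.float64(-57.1), np.float64(-14.5))] [0.4218 0.0622 0.2069]
(-0.06, 0.03, 0) [25.8052  3.3837] 9.792668130960992 [(np.float64(-50.7), np.float64(-31.8)), (np.float64(-53.3), np.float64(-20.7)), (np.float64(-54.1), np.float64(-17.5))] [0.4021 0.0589 0.2069]
```

Request:
jog_arm(
  motion=[
    {"offset":[-7,-8,-1],"roll":0,"hand":30},
    {"offset":[-20,-22,-3],"roll":0,"hand":30},
    {"offset":[-38,-42,-5],"roll":0,"hand":30},
    {"offset":[-54,-59,-7],"roll":0,"hand":30},
    {"offset":[-67,-73,-8],"roll":0,"hand":30},
    {"offset":[-79,-86,-10],"roll":0,"hand":30},
    {"offset":[-90,-98,-11],"roll":0,"hand":30},
    {"offset":[-101,-110,-13],"roll":0,"hand":30},
    {"offset":[-112,-122,-14],"roll":0,"hand":30},
    {"offset":[-123,-134,-16],"roll":0,"hand":30},
    {"offset":[-133,-145,-17],"roll":0,"hand":30},
    {"offset":[-141,-154,-18],"roll":0,"hand":30},
  ],
)

```text
clock: 14.6
tool_pos: [0.4403, 0.0224, 0.2402]
orientation: [156.4, -22.2, 61.4]
force: [0.4, -0.0, -1.7]
opening: 0.0398
```

```bash
cat > nx.py <<'E'
from fk import *
import sys
M=mixT(.5228,.0488,9.56);S=seatT(M,-43.8);ax=S[:3,2];T=toolT();o=obs()
print(o['clock'],o['joint_pos'],o['tool_pos'],o['force'],o['opening'])
print('tilt',tl(M,T[:3,2]),'phi of tool y',np.degrees(np.arctan2(*(S[:3,:3].T@T[:3,1])[1::-1]))-43.8)
U=tp(T,[[-.0019,0,.0257]])[0]; print('underside in seat frame(phi0)',tp(np.linalg.inv(seatT(M,0)),U)*1e3)
if len(sys.argv)>1: print('offset',T[:3,:3].T@(np.array(eval(sys.argv[1]))-T[:3,3])*1e3)
E
python3 nx.py '[.42,.032,.207]'
```

```text
14.6 [ 40.1663 -26.9606 -58.1161  27.0682 -32.9194  87.0194] [0.4403 0.0224 0.2402] [ 0.4491 -0.0445 -1.6559] 0.039831631613376835
tilt [31.9296  1.4568] phi of tool y -43.346631974679184
underside in seat frame(phi0) [[ -6.7909 -13.0309 117.9052]]
offset [-13.8072 -32.6568  18.7364]
```

Request:
jog_arm(
  motion=[
    {"offset":[-14,-32,18],"roll":0,"hand":30},
  ],
)

```text
clock: 14.68
tool_pos: [0.4326, 0.0247, 0.2279]
orientation: [158.1, -22.0, 61.3]
force: [0.6, 0.2, -2.2]
opening: 0.0398
```

Request:
jog_arm(
  motion=[
    {"offset":[-11,-25,14],"roll":0,"hand":30},
  ],
)

```text
clock: 14.77
tool_pos: [0.4249, 0.026, 0.2153]
orientation: [159.7, -21.6, 61.1]
force: [0.9, -0.2, -3.2]
opening: 0.0398
```

Request:
jog_arm(
  motion=[
    {"offset":[-9,-20,11],"roll":0,"hand":30},
  ],
)

```text
clock: 14.85
tool_pos: [0.4186, 0.0267, 0.2064]
orientation: [160.9, -21.4, 61.0]
force: [-0.6, -0.6, -3.5]
opening: 0.0397
```

Request:
jog_arm(
  motion=[
    {"offset":[-7,-16,9],"roll":0,"hand":30},
  ],
)

```text
clock: 14.93
tool_pos: [0.4137, 0.0273, 0.1995]
orientation: [161.8, -21.2, 61.0]
force: [-0.2, 0.3, -2.8]
opening: 0.0399
```

```bash
python3 nx.py '[.42,.032,.207]'
```

```text
14.9333 [ 40.7237 -25.5794 -58.14    18.6517 -32.8941  93.2965] [0.4137 0.0273 0.1995] [-0.2016  0.2754 -2.7934] 0.03986993571426677
tilt [27.3711  4.2605] phi of tool y -43.5050414233994
underside in seat frame(phi0) [[-52.9817  -2.5412  99.4707]]
offset [ 9.3565  4.4218 -3.1452]
```

```bash
cat > tg.py <<'E'
from fk import *
import sys
M=mixT(.5228,.0488,9.56);S=seatT(M,0);ax=S[:3,2]
T=toolT()
def target(e,z=T[:3,:3],off=(-.0019,0)):
    k=max(e,0)/2; A=S[:3,3]+ax*(.032-e+k)
    return A-z@np.array([off[0],off[1],.0257-k])
if __name__=='__main__':
    for e in map(float,sys.argv[1:]):
        x=target(e/1e3); print(e,x,'off',T[:3,:3].T@(x-T[:3,3])*1e3, ik(x,T[:3,2],obs()['joint_pos'][:5]))
E
python3 tg.py -40 -15 0 6 12 16
```

```text
-40.0 [0.4716 0.0397 0.2074] off [39.1011 40.3246 20.3269] (array([ 34.4354, -16.5284, -51.3335,  14.8954, -29.2297]), np.float64(1.298516694656049e-07))
-15.0 [0.4858 0.042  0.1869] off [40.0224 44.0063 45.0372] (array([ 32.8675, -13.0199, -52.467 ,  15.8963, -24.4228]), np.float64(1.0269170560594938e-06))
0.0 [0.4943 0.0435 0.1747] off [40.5751 46.2154 59.8633] (array([ 31.9443, -10.8752, -53.1666,  16.8105, -21.4971]), np.float64(6.726883154112475e-11))
6.0 [0.4973 0.0442 0.1695] off [40.6857 46.6572 65.8285] (array([ 31.6201, -10.0433, -53.5488,  17.3719, -20.2668]), np.float64(3.3058940847064293e-10))
12.0 [0.5003 0.0449 0.1644] off [40.7962 47.099  71.7938] (array([ 31.2832,  -9.2054, -53.9455,  18.0128, -19.0171]), np.float64(1.5846408977707907e-09))
16.0 [0.5023 0.0454 0.161 ] off [40.8699 47.3935 75.7706] (array([ 31.0493,  -8.6436, -54.2202,  18.4923, -18.1711]), np.float64(4.563433781545015e-09))
```

Request:
jog_arm(
  motion=[
    {"offset":[8,8,2],"roll":0,"hand":30},
    {"offset":[22,23,8],"roll":0,"hand":30},
    {"offset":[33,35,15],"roll":0,"hand":30},
    {"offset":[38,41,25],"roll":0,"hand":30},
    {"offset":[40,43,36],"roll":0,"hand":30},
    {"offset":[40,44,43],"roll":0,"hand":30},
    {"offset":[40,44,45],"roll":0,"hand":30},
    {"offset":[40,44,45],"roll":0,"hand":30},
  ],
)

```text
clock: 15.6
tool_pos: [0.4855, 0.0411, 0.1861]
orientation: [161.8, -21.1, 60.9]
force: [-0.1, 0.6, -1.6]
opening: 0.0396
```

```bash
python3 tg.py -15 12; python3 - <<'E'
from h import *
import pickle
acc={}
T=toolT()
for n in('top','scene','wrist'):
    L=[snap(n) for _ in range(3)]; s=L[0]; s['img']=np.mean([l['img'] for l in L],0).astype(np.uint8); acc[n]=s
pickle.dump((acc,T),open('s3.pkl','wb'))
c=[]
for n,r in(('scene',(40,45)),('top',(40,45))):
    s=acc[n];u,v=np.round(proj(s,T[:3,3])[0]).astype(int);print(n,u,v)
    c.append(cv2.resize(s['img'][v-r[1]:v+r[1],u-r[0]:u+r[0],::-1],None,fx=5,fy=5,interpolation=cv2.INTER_CUBIC))
cv2.imwrite('pics/g.png',np.hstack(c))
E
```

```text
-15.0 [0.4858 0.0421 0.187 ] off [ 1.24   -0.0796 -0.4649] (array([ 32.9531, -12.9997, -52.4996,  16.1451, -24.5201]), np.float64(1.0691177924567998e-06))
12.0 [0.5003 0.045  0.1644] off [ 2.0644  3.003  26.2913] (array([ 31.3489,  -9.1898, -53.9907,  18.3082, -19.1049]), np.float64(1.8687651956607657e-10))
scene 234 142
top 256 234
```

View pics/g.png

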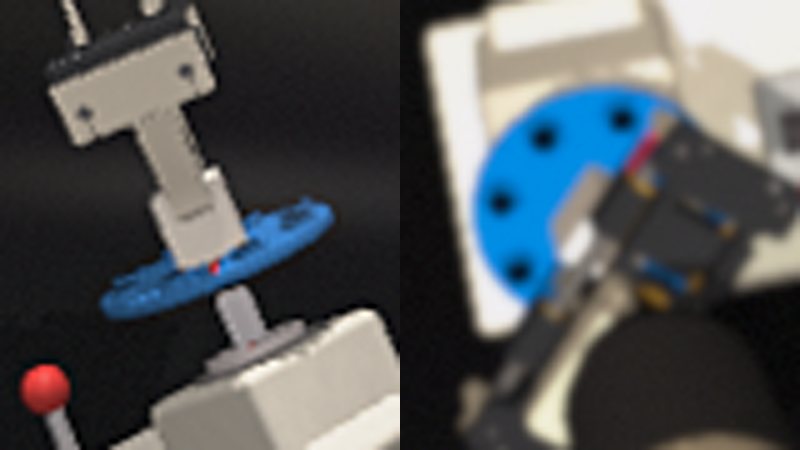

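The scene half shows the disc spanning (100,305) to (333,220), just above the spindle tip at (235,293). The red stripe and the flange mark are on the same side. I'll check these against my model.

```bash
python3 - <<'E'
from h import *
import pickle
acc,T=pickle.load(open('s3.pkl','rb'));s=acc['scene'];t=acc['top']
M=mixT(.5228,.0488,9.56);S=seatT(M,-43.8)
to=lambda q,c:(np.asarray(q)-np.array(c)+[40,45]+.5)*5-.5
th=np.radians(np.arange(0,360,3))
for ox in(-.004,-.0019,0,.002):
    ring=np.vstack([tp(T,np.c_[ox+.07*np.cos(th),.07*np.sin(th),0*th+zz]) for zz in(.0177,.0257)])
    for s_,c,nm in((s,(234,142),'scene'),(t,(256,234),'top')):
        q=to(proj(s_,ring),c); print(ox,nm,'min',q.min(0),'max',q.max(0),'L',q[q[:,0].argmin()],'R',q[q[:,0].argmax()])
tip=seatT(M,-43.8); print('tip',to(proj(s,tp(tip,[[-.002,0,.032],[0,0,0],[.03,0,0]])),(234,142)))
im=s['img'];h=cv2.cvtColor(im,cv2.COLOR_RGB2HSV);m=((h[...,0]>95)&(h[...,0]<125)&(h[...,1]>110)&(h[...,2]>60)).astype(np.uint8)
for s_,c in((s,(234,142)),(t,(256,234))):
    h=cv2.cvtColor(s_['img'],cv2.COLOR_RGB2HSV);m=((h[...,0]>95)&(h[...,0]<125)&(h[...,1]>110)&(h[...,2]>60)).astype(np.uint8)
    u,v=c;mm=np.zeros_like(m);mm[v-45:v+45,u-40:u+40]=m[v-45:v+45,u-40:u+40]
    P=np.vstack([k[:,0] for k in cv2.findContours(mm,0,1)[0]]);q=to(P,c);print('obs',q.min(0),q.max(0),q[q[:,0].argmin()],q[q[:,0].argmax()])
E
```

```text
-0.004 scene min [ 93.5781 207.439 ] max [328.0864 325.0527] L [ 93.5781 306.7039] R [328.0864 225.5404]
-0.004 top min [71.2909 86.9346] max [332.9148 334.1728] L [ 71.2909 216.5898] R [332.9148 208.4066]
-0.0019 scene min [ 96.9928 206.0556] max [331.5475 323.6115] L [ 96.9928 305.2949] R [331.5475 224.1249]
-0.0019 top min [67.9422 85.0494] max [329.7245 332.4716] L [ 67.9422 214.7874] R [329.7245 206.6248]
0 scene min [100.083  204.8038] max [334.6794 322.3074] L [100.083  304.0199] R [334.6794 222.8441]
0 top min [64.9097 83.3422] max [326.8351 330.9308] L [ 64.9097 213.155 ] R [326.8351 205.011 ]
0.002 scene min [103.3368 203.4847] max [337.9767 320.9344] L [103.3368 302.6776] R [337.9767 221.4958]
0.002 top min [61.715  81.5434] max [323.7907 329.3071] L [ 61.715 211.435] R [323.7907 203.3105]
tip [[229.6153 292.2857]
 [253.0184 343.8314]
 [250.7687 348.7506]]
obs [102. 197.] [332. 317.] [102. 297.] [332. 222.]
obs [77. 87.] [317. 307.] [ 77. 187.] [317. 217.]
```

Request:
jog_arm(
  motion=[
    {"offset":[1,1,4],"roll":0,"hand":30},
    {"offset":[1.5,2,10],"roll":0,"hand":30},
    {"offset":[1.7,2.2,15],"roll":0,"hand":30},
    {"offset":[1.8,2.5,18],"roll":0,"hand":30},
    {"offset":[1.9,2.6,20],"roll":0,"hand":30},
    {"offset":[1.9,2.6,20],"roll":0,"hand":30},
  ],
)

```text
clock: 16.55
tool_pos: [0.4972, 0.044, 0.1695]
orientation: [161.8, -21.1, 60.9]
force: [-0.9, -0.4, -3.2]
opening: 0.0399
```

Request:
jog_arm(
  motion=[
    {"offset":[0,0.2,2],"roll":0,"hand":30},
    {"offset":[0,0.2,4],"roll":0,"hand":30},
    {"offset":[0,0.2,4],"roll":0,"hand":30},
  ],
)

```text
clock: 16.8
tool_pos: [0.499, 0.0446, 0.1664]
orientation: [161.8, -21.1, 60.9]
force: [-1.6, -0.2, -4.1]
opening: 0.0398
```

```bash
python3 tg.py 10 14;python3 -c "
from h import *;o=obs();print(o['force'],o['moment'],o['opening'])"
```

```text
10.0 [0.4993 0.0447 0.1661] off [0.1848 0.0773 0.3503] (array([ 31.4539,  -9.4801, -53.8825,  18.0931, -19.4758]), np.float64(4.5216397277186243e-07))
14.0 [0.5013 0.0452 0.1627] off [0.2623 0.3706 4.3271] (array([ 31.2196,  -8.92  , -54.1553,  18.5605, -18.6328]), np.float64(2.5501460518622755e-08))
[-1.5699 -0.1758 -4.1341] [-0.8398  2.9001  0.1441] 0.03976830167527019
```

Request:
jog_arm(
  motion=[
    {"offset":[0.1,0.2,2],"roll":0,"hand":30},
    {"offset":[0.2,0.4,4],"roll":0,"hand":30},
    {"offset":[0.2,0.4,4],"roll":0,"hand":30},
  ],
)

```text
clock: 17.05
tool_pos: [0.5009, 0.045, 0.1628]
orientation: [161.8, -21.1, 60.9]
force: [-2.1, -0.2, -6.5]
opening: 0.0398
```

Request:
jog_arm(
  motion=[
    {"offset":[0.1,0.2,2],"roll":0,"hand":30},
    {"offset":[0.2,0.4,4],"roll":0,"hand":30},
    {"offset":[0.2,0.4,4],"roll":0,"hand":30},
  ],
)

```text
clock: 17.3
tool_pos: [0.5029, 0.0454, 0.1593]
orientation: [161.8, -21.1, 60.9]
force: [-4.0, 2.0, -7.4]
opening: 0.0397
```

```bash
python3 tg.py 17 20;python3 -c "
from h import *;o=obs();print(o['force'],o['moment'],o['opening'])"
```

```text
17.0 [0.5028 0.0456 0.1602] off [ 0.4207  0.1631 -0.8005] (array([ 31.0532,  -8.4762, -54.2846,  18.8296, -18.0997]), np.float64(1.345458424138165e-10))
20.0 [0.5043 0.0459 0.1576] off [0.48   0.3838 2.182 ] (array([ 30.8678,  -8.0537, -54.4998,  19.2332, -17.455 ]), np.float64(1.5210813373943828e-09))
[-4.0082  1.9735 -7.4259] [-0.4394  3.9876  0.5014] 0.03971550534820499
```

Request:
jog_arm(
  motion=[
    {"offset":[0,0,0],"roll":0,"hand":44},
    {"offset":[0,0,0],"roll":0,"hand":50},
    {"offset":[0,0,0],"roll":0,"hand":60},
    {"offset":[0,0,0],"roll":0,"hand":64},
    {"offset":[0,0,0],"roll":0,"hand":64},
    {"offset":[0,0,0],"roll":0,"hand":64},
  ],
)

```text
clock: 17.8
tool_pos: [0.5042, 0.0462, 0.161]
orientation: [161.7, -21.3, 61.0]
force: [0.2, 0.7, 0.1]
opening: 0.0634
```

```bash
cat > look.py <<'E'
from h import *
import sys
s=snap('scene');im=s['img'][100:190,175:295,::-1]
cv2.imwrite('pics/'+sys.argv[1],cv2.resize(im,None,fx=5.5,fy=5.5,interpolation=cv2.INTER_CUBIC))
M=mixT(.5228,.0488,9.56);S=seatT(M,-43.8);th=np.radians(np.arange(0,360,2))
to=lambda q:(q-[175,100]+.5)*5.5-.5
for zz in(0,.01):
    q=to(proj(s,tp(S,np.vstack([np.c_[.07*np.cos(th),.07*np.sin(th),0*th+zz+k] for k in(0,.008)]))));print(zz,'L',q[q[:,0].argmin()],'R',q[q[:,0].argmax()],'bottom',q[q[:,1].argmax()])
print('hubtop',to(proj(s,tp(S,[[0,0,.05]]))), 'seat',to(proj(s,tp(S,[[0,0,0]]))))
o=obs();print(o['clock'],o['force'])
E
python3 look.py h.png
```

```text
0 L [253.0816 404.6831] R [506.5225 305.736 ] bottom [261.5779 419.5672]
0.01 L [244.8464 387.0842] R [498.5193 288.0088] bottom [252.5996 401.8271]
hubtop [[342.2646 273.4375]] seat [[382.8703 361.7645]]
17.85 [-0.0064 -0.5266 -0.2872]
```

View pics/h.png

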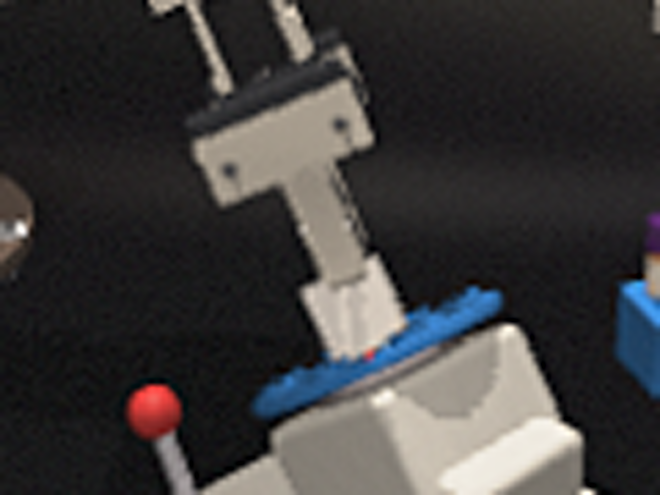

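The rotor dropped home: the disc edges at (253,404) and (505,298) match the predicted home pose within a few crop pixels, and the flange sits directly under the disc. Next I'll withdraw and plan the lever push.

```bash
cat > lv.py <<'E'
from fk import *
M=mixT(.5228,.0488,9.56);Mi=M[:3,:3];T=toolT();Rt=T[:3,:3];o=obs()
ax=seatT(M,0)[:3,2]
A=T[:3,3]+ax*.09
print('withdraw off',Rt.T@(A-T[:3,3])*1e3, ik(A,T[:3,2],o['joint_pos'][:5])[0])
z=T[:3,2];ang=tl(M,z);print('tilt',ang)
S0=seatT(M,0); ph=np.degrees(np.arctan2(*(S0[:3,:3].T@T[:3,1])[1::-1])); print('phi tool y',ph,'-> roll',-np.radians(-ph))
ty=Rt@R.from_euler('z',-(0-ph),degrees=True).as_matrix()[:,1]; print('ty after (mixer)',Mi.T@ty,'z mixer',Mi.T@z)
for nm,b,back in(('pre',[-.0388,-.125,.132],.035),('contact',[-.0388,-.125,.132],0),('end',[.0388,-.125,.132],0)):
    P=tp(M,b)[0]-.034*ty+.008*z-Mi[:,0]*back
    print(nm,P,'off',Rt.T@(P-T[:3,3])*1e3,ik(P,z,o['joint_pos'][:5])[0])
print('above pre',Rt.T@(tp(M,[-.14,-.125,.26])[0]-T[:3,3])*1e3,ik(tp(M,[-.14,-.125,.26])[0],z,o['joint_pos'][:5])[0])
print('mixer pos TCP',tp(np.linalg.inv(M),T[:3,3]))
E
python3 lv.py
```

```text
withdraw off [ -3.3099 -13.1042 -88.9793] [ 36.9445 -21.0538 -49.9925  14.6387 -35.4208]
tilt [27.4455  4.1989]
phi tool y -43.51149307157505 -> roll -0.7594188165576854
ty after (mixer) [0.8872 0.0075 0.4614] z mixer [ 0.4597  0.0732 -0.8851]
pre [ 0.4446 -0.0908  0.1092] off [-157.1837   15.5258   -0.8874] [  8.367   -6.2302 -48.3976 -13.3698 -20.9912]
contact [ 0.4791 -0.085   0.1092] off [-136.8321   39.0199   15.201 ] [  8.4932  -2.6236 -45.2648 -13.5065 -20.5086]
end [ 0.5556 -0.0721  0.1092] off [-91.7096  91.1099  50.8712] [  8.7694   4.5674 -38.004  -13.1215 -20.5298]
above pre [-125.8995   33.1575 -152.606 ] [  9.164  -22.7782 -39.1363  -6.0588 -46.3835]
mixer pos TCP [[-0.0189  0.0005  0.1609]]
```

Request:
jog_arm(
  motion=[
    {"offset":[0,0,0],"roll":0,"hand":76},
    {"offset":[0,0,0],"roll":0,"hand":76},
    {"offset":[0,-1,-5],"roll":0,"hand":76},
    {"offset":[-0.5,-2,-15],"roll":0,"hand":76},
    {"offset":[-1,-4,-30],"roll":0,"hand":76},
    {"offset":[-2,-7,-50],"roll":0,"hand":76},
    {"offset":[-3,-11,-75],"roll":0,"hand":76},
    {"offset":[-5,-13,-98],"roll":0,"hand":76},
    {"offset":[-15,-10,-115],"roll":-0.06,"hand":50},
    {"offset":[-33,-3,-128],"roll":-0.18,"hand":30},
    {"offset":[-58,6,-138],"roll":-0.3,"hand":10},
    {"offset":[-88,18,-146],"roll":-0.42,"hand":0},
    {"offset":[-112,28,-151],"roll":-0.54,"hand":0},
    {"offset":[-124,33,-153],"roll":-0.66,"hand":0},
    {"offset":[-126,33,-153],"roll":-0.76,"hand":0},
    {"offset":[-126,33,-153],"roll":-0.76,"hand":0},
  ],
)

```text
clock: 19.18
tool_pos: [0.4029, -0.0941, 0.2606]
orientation: [153.1, -5.9, 95.5]
force: [0.3, 0.4, 0.2]
opening: 0.0283
```

```bash
python3 lv.py; python3 look.py i.png; python3 st.py
```

```text
withdraw off [  3.9457 -12.5445 -89.0341] [ 13.0465 -32.3858 -35.0277  -2.0742 -59.9228]
tilt [27.3116  3.3984]
phi tool y -6.297058021996145 -> roll -0.10990439567295425
ty after (mixer) [0.8885 0.0009 0.4589] z mixer [ 0.458   0.0593 -0.887 ]
pre [ 0.4445 -0.0907  0.1093] off [-16.1058 -30.8928 153.0268] [ 10.2618  -6.7749 -50.4224  -9.3781 -19.2445]
contact [ 0.479  -0.0849  0.1093] off [-13.6685   0.1245 169.0576] [ 10.1291  -3.0466 -47.1351  -9.7725 -18.8255]
end [ 0.5556 -0.072   0.1093] off [ -8.2646  68.8943 204.6002] [  9.9976   4.2986 -39.5945  -9.856  -19.0342]
above pre [-3.8947  1.883   1.1746] [ 10.8567 -23.3759 -40.2104  -3.9082 -45.8586]
mixer pos TCP [[-0.1419 -0.121   0.2606]]
0 L [253.0816 404.6831] R [506.5225 305.736 ] bottom [261.5779 419.5672]
0.01 L [244.8464 387.0842] R [498.5193 288.0088] bottom [252.5996 401.8271]
hubtop [[342.2646 273.4375]] seat [[382.8703 361.7645]]
19.2333 [-1.9269 -2.1409 -0.819 ]
{'clock': 19.2333, 'joint_pos': array([ 12.4681, -24.3396, -41.018 ,  -2.7963, -45.894 , 173.4188]), 'tool_pos': array([ 0.4022, -0.0933,  0.2604]), 'force': array([-1.9269, -2.1409, -0.819 ]), 'opening': 0.024136736993481574}
tilt 27.529340188146524 az 16.81463214813595
[[-0.1005  0.8911  0.4424]
 [ 0.99    0.0453  0.1337]
 [ 0.0991  0.4514 -0.8868]]
```

View pics/i.png

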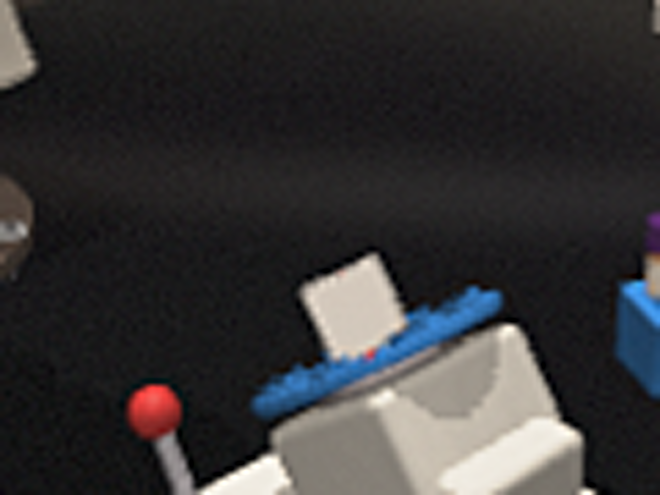

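Request:
jog_arm(
  motion=[
    {"offset":[-1,-2,4],"roll":0.06,"hand":0},
    {"offset":[-3,-6,18],"roll":0.12,"hand":0},
    {"offset":[-5,-12,45],"roll":0.15,"hand":0},
    {"offset":[-8,-18,75],"roll":0.15,"hand":0},
    {"offset":[-11,-24,105],"roll":0.15,"hand":0},
    {"offset":[-14,-28,130],"roll":0.15,"hand":0},
    {"offset":[-16,-31,147],"roll":0.15,"hand":0},
    {"offset":[-16,-31,153],"roll":0.15,"hand":0},
    {"offset":[-16,-31,153],"roll":0.15,"hand":0},
  ],
)

```text
clock: 19.98
tool_pos: [0.4445, -0.0869, 0.1076]
orientation: [154.3, -9.5, 88.4]
force: [-0.6, -0.6, -0.0]
opening: 0.0004
```

```bash
python3 lv.py; python3 st.py
```

```text
withdraw off [  2.3527 -13.3238 -88.9772] [ 11.7916 -20.5585 -49.2565  -4.5401 -34.1619]
tilt [27.1181  3.5656]
phi tool y -14.309727874645263 -> roll -0.24975186647697026
ty after (mixer) [0.89   0.0023 0.456 ] z mixer [ 0.4549  0.0622 -0.8883]
pre [ 0.4445 -0.0907  0.1094] off [-3.4475  1.057  -2.125 ] [  9.8956  -6.6215 -49.881  -10.0853 -19.8881]
contact [ 0.479  -0.0849  0.1094] off [ 3.2202 31.5036 13.798 ] [  9.8145  -2.9227 -46.6282 -10.4138 -19.4597]
end [ 0.5555 -0.072   0.1094] off [18.0034 99.0082 49.1017] [  9.7612   4.3875 -39.1424 -10.3946 -19.6394]
above pre [  13.5038   31.2479 -153.9506] [ 10.5009 -23.1174 -39.8382  -4.3489 -46.195 ]
mixer pos TCP [[-0.0997 -0.1209  0.1076]]
{'clock': 19.9833, 'joint_pos': array([ 10.8861,  -6.6738, -50.6213,  -9.0859, -19.0896, 173.2353]), 'tool_pos': array([ 0.4445, -0.0869,  0.1076]), 'force': array([-0.606 , -0.6147, -0.0079]), 'opening': 0.00041146795529609087}
tilt 27.333878913849436 az 17.344050226806115
[[ 0.0271  0.8984  0.4383]
 [ 0.9859 -0.0966  0.1369]
 [ 0.1653  0.4284 -0.8883]]
```

Request:
jog_arm(
  motion=[
    {"offset":[-1,4,1],"roll":0.08,"hand":0},
    {"offset":[-1,14,5],"roll":0.15,"hand":0},
    {"offset":[0,25,11],"roll":0.15,"hand":0},
    {"offset":[3,36,17],"roll":0.15,"hand":0},
    {"offset":[5,46,22],"roll":0.15,"hand":0},
    {"offset":[7,56,27],"roll":0.15,"hand":0},
    {"offset":[9,65,32],"roll":0.15,"hand":0},
    {"offset":[11,73,36],"roll":0.15,"hand":0},
    {"offset":[12,79,39],"roll":0.15,"hand":0},
    {"offset":[12,79,39],"roll":0.15,"hand":0},
  ],
)

```text
clock: 20.82
tool_pos: [0.5347, -0.0777, 0.1103]
orientation: [155.6, -13.2, 80.5]
force: [0.3, -0.8, -0.4]
opening: 0.0004
```

```bash
cat > ball.py <<'E'
from h import *
M=mixT(.5228,.0488,9.56)
for n in('scene','top'):
    s=snap(n);h=cv2.cvtColor(s['img'],cv2.COLOR_RGB2HSV)
    m=(((h[...,0]<8)|(h[...,0]>172))&(h[...,1]>130)&(h[...,2]>90)).astype(np.uint8)
    k,l,st,ce=cv2.connectedComponentsWithStats(m)
    print(n,[(ce[i],st[i,4]) for i in range(1,k) if st[i,4]>12])
    print([(a,proj(s,tp(M,[80e-3*np.sin(np.radians(a)),-.125,.062+.08*np.cos(np.radians(a))]))[0]) for a in(-29,0,15,22,29)])
o=obs();print(o['clock'],o['force'],o['joint_pos'])
E
python3 ball.py
```

```text
scene [(array([214.9429, 178.0429]), np.int32(70))]
[(-29, array([202.0269, 174.9366])), (0, array([211.7342, 176.8707])), (15, array([217.2214, 180.5891])), (22, array([219.7319, 182.8887])), (29, array([222.1502, 185.5002]))]
top [(array([297.    , 208.0192]), np.int32(52))]
[(-29, array([300.7882, 226.4132])), (0, array([298.2916, 212.2625])), (15, array([296.77  , 204.9669])), (22, array([296.0529, 201.7984])), (29, array([295.3488, 198.8556]))]
20.9167 [-0.2594 -0.1546  0.0862] [  9.3885   2.2927 -41.189  -10.8307 -19.5716 167.5541]
```

Request:
jog_arm(
  motion=[
    {"offset":[1.5,4,2],"roll":0,"hand":0},
    {"offset":[3,8,4.5],"roll":0,"hand":0},
    {"offset":[5,12.5,7],"roll":0,"hand":0},
    {"offset":[6,16,9],"roll":0,"hand":0},
    {"offset":[7,18,10],"roll":0,"hand":0},
    {"offset":[7,18,10],"roll":0,"hand":0},
  ],
)

```text
clock: 21.42
tool_pos: [0.5551, -0.0742, 0.1101]
orientation: [155.7, -13.2, 80.5]
force: [-2.1, 0.4, -1.4]
opening: 0.0006
```

```bash
python3 ball.py
```

```text
scene [(array([220.8286, 183.2   ]), np.int32(70))]
[(-29, array([202.0269, 174.9366])), (0, array([211.7342, 176.8707])), (15, array([217.2214, 180.5891])), (22, array([219.7319, 182.8887])), (29, array([222.1502, 185.5002]))]
top [(array([295.6304, 200.5652]), np.int32(46))]
[(-29, array([300.7882, 226.4132])), (0, array([298.2916, 212.2625])), (15, array([296.77  , 204.9669])), (22, array([296.0529, 201.7984])), (29, array([295.3488, 198.8556]))]
21.5167 [-1.7545 -0.0132 -0.8588] [  9.4218   4.226  -39.072  -10.6944 -19.6985 167.3939]
```

Request:
jog_arm(
  motion=[
    {"offset":[0.6,1.7,0.9],"roll":0,"hand":0},
    {"offset":[1.3,3.4,1.8],"roll":0,"hand":0},
    {"offset":[1.9,5,2.7],"roll":0,"hand":0},
    {"offset":[1.9,5,2.7],"roll":0,"hand":0},
  ],
)

```text
clock: 21.85
tool_pos: [0.5601, -0.0734, 0.11]
orientation: [155.7, -13.2, 80.4]
force: [-4.7, -0.3, 0.8]
opening: 0.0004
```

Request:
jog_arm(
  motion=[
    {"offset":[0.6,1.7,0.9],"roll":0,"hand":0},
    {"offset":[0.6,1.7,0.9],"roll":0,"hand":0},
  ],
)

```text
clock: 22.02
tool_pos: [0.5608, -0.0734, 0.1095]
orientation: [155.8, -13.2, 80.4]
force: [-11.3, -2.0, 5.3]
opening: 0.0005
```

Request:
jog_arm(
  motion=[
    {"offset":[-2,-4,-2],"roll":0,"hand":0},
    {"offset":[-5,-14,-8],"roll":0,"hand":0},
    {"offset":[-11,-29,-16],"roll":0,"hand":0},
    {"offset":[-19,-48,-26],"roll":0,"hand":0},
    {"offset":[-20,-48,-36],"roll":0,"hand":0},
    {"offset":[-14,-38,-58],"roll":0,"hand":0},
    {"offset":[-7,-25,-86],"roll":0,"hand":0},
    {"offset":[0,-14,-112],"roll":0,"hand":0},
    {"offset":[5,-6,-128],"roll":0,"hand":0},
    {"offset":[8,-2,-134],"roll":0,"hand":0},
    {"offset":[8,-2,-134],"roll":0,"hand":0},
  ],
)

```text
clock: 22.93
tool_pos: [0.5041, -0.083, 0.2331]
orientation: [155.3, -13.3, 80.6]
force: [-1.0, 0.7, 0.9]
opening: 0.0004
```

```bash
python3 ball.py; python3 look.py j.png; python3 - <<'E'
from h import *
import pickle
a=pickle.load(open('s0.pkl','rb'))['scene']['img'].astype(int);b=snap('scene')['img'].astype(int)
d=(np.abs(a-b).sum(2)>90)
for nm,(x0,y0,x1,y1) in dict(rack=(285,130,340,172),foam=(270,198,342,258),scanner=(160,250,196,305)).items(): print(nm,d[y0:y1,x0:x1].sum())
E
```

```text
scene [(array([221.9221, 184.5844]), np.int32(77))]
[(-29, array([202.0269, 174.9366])), (0, array([211.7342, 176.8707])), (15, array([217.2214, 180.5891])), (22, array([219.7319, 182.8887])), (29, array([222.1502, 185.5002]))]
top [(array([295.7455, 198.9818]), np.int32(55))]
[(-29, array([300.7882, 226.4132])), (0, array([298.2916, 212.2625])), (15, array([296.77  , 204.9669])), (22, array([296.0529, 201.7984])), (29, array([295.3488, 198.8556]))]
23.0333 [-0.2031 -0.1719 -0.5109] [  9.8331 -10.2995 -35.7831  -5.6624 -37.3193 161.4385]
0 L [253.0816 404.6831] R [506.5225 305.736 ] bottom [261.5779 419.5672]
0.01 L [244.8464 387.0842] R [498.5193 288.0088] bottom [252.5996 401.8271]
hubtop [[342.2646 273.4375]] seat [[382.8703 361.7645]]
23.0833 [-0.4426  0.1618 -0.2129]
rack 0
foam 0
scanner 0
```

View pics/j.png

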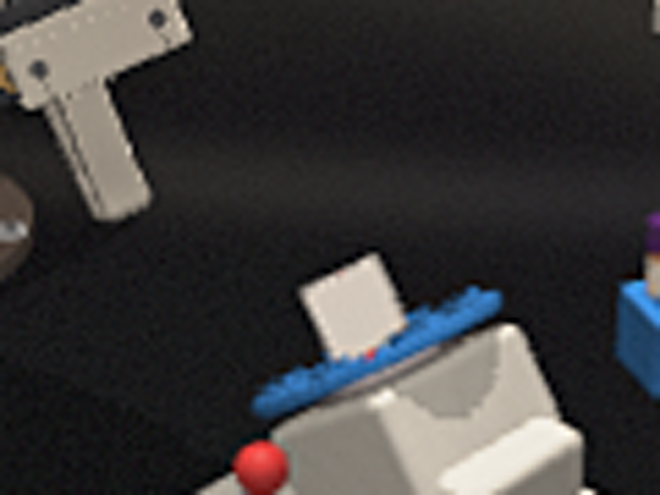

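The picture shows the red ball at (260,467), which matches the fully clamped position. The disc still lies flat on the flange, running from (253,404) to (503,298), and the gripper is clear of everything. I'm handing the job in.

```bash
python3 -c "
from plant import order; print(order.close_job())"
```

```text
the job is handed in; nothing more can be done
None
```

The rotor is on the spindle and the lever is fully over, but two limits were probably broken early on, and that may fail the attempt. I handed the job in at about 23 s of the 51 s allowed.

**Limits passed:** my first exploratory move ran joint 3 into the end of its range.
- **Force:** the wrist briefly read about 144 N against the 120 N limit. Nothing was touched, and the reading dropped to about 5 N within 0.1 s.
- **Joint 3:** it read 71.75° against a limit of 71.71°. It later sat at that limit again, reading up to 71.713°.

**How it was done:**
- **Tilting:** moves can only shift the tool or turn it about its own axis. I tilted it by pushing the arm repeatedly against its reach limit, with the rotor already gripped.
- **Fitting:** the full 35° was out of reach at the spindle, so I started the rotor on the shaft about 9° off line. I matched the flat to the spindle's measured angle of about -44°. It was about 17 mm on when I let go, and it slid home by itself.
- **Lever:** I pushed it over with closed fingers until it stopped, at about 11 N, and then backed away.

**Last checks:**
- **Lever:** the ball matched the fully clamped position in both fixed cameras, to within about 1 pixel.
- **Rotor:** the disc lay flat on the flange, within a few enlarged-picture pixels (about 1–2 mm) of the predicted home pose. It looked unchanged after the lever push. I judged flushness from the picture only and did not press on it to confirm.
- **Bystanders:** the rack, foam block and scanner showed no change from the first picture, and the gripper was clear of everything.

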